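Put the disinfected threading beads away with the scoop

TASK

The children's bead-threading beads have dried after disinfection: unclip the scoop from the rail, open the storage box and scoop every bead from the drying tray into the box. Handle the beads with the scoop only, never with the gripper or the arm. Then snap the scoop fully home in its clip as it was, shut the lid of the box, and leave the bottle, occluder and lens flipper where they are.

Things in the scene. Friction and masses are not known exactly. Their poses are not given: they have to be found in the camera images.
- tray: Flat stainless drying tray, fixed to the table, 154 mm wide (x), 298 mm long (y) and 34 mm high outside; inside 146 by 290 mm, walls 4 mm thick, inner floor 4 mm above the table. Origin at the centre of its underside, z up. The beads lie scattered over its left (+y) part; the 150 mm next to its right end wall start empty.
- tray_left (a point): Middle of the foot of the tray's left (+y) end wall, on the inner floor. Axes as the tray's.
- tray_right (a point): Middle of the foot of the tray's right (-y) end wall, on the inner floor. Axes as the tray's.
- scoop: Blue plastic hand scoop, about 180 g, balanced at its neck. Origin on the axis of the round neck (18 mm diameter, x from -23 to +23 mm). x along the scoop to its lip, z up out of the open top. Bowl: flat floor 2.5 mm thick, its underside 64 mm below the origin, open at the front and top; back wall 46 mm high, x 28 to 31 mm. In the clip its lip points away from the robot.
- scoop_lip (a point): Middle of the scoop's front lip, on the underside of its floor: 128 mm ahead of the scoop's origin and 64 mm below it. The bowl is 92 mm wide outside, 86 mm inside; side walls 44 mm high at the back, sloping down to 20 mm and ending 28 mm behind the lip. Axes as the scoop's.
- scoop_grip (a point): Point to hold the scoop by, 48 mm behind its origin on the axis of the black rubber grip. The grip has flat sides: 18 mm wide in y, 24 mm high, from 23 to 113 mm behind the origin. Hold it firmly: pushing the lip with more than about 15 N can turn the scoop in the fingers. Axes as the scoop's.
- clip (a point): Sprung clip on a fixed bench rail: where the axis of the scoop's neck lies when home, 92 mm above the table. x along the neck, to the bowl's side; y along the rail; z up. Open at the top, 30 mm long, 44 mm wide; two sprung rollers (tops 14 mm above this point) snap apart to let the neck out straight up or in straight down, at about 6 N. Rail bar 30 mm below, 300 mm long.
- box: White open-topped storage box, loose, 1 kg, outside 170 mm (x) by 220 mm (y) by 85 mm high, walls 4 mm. Origin at the centre of its underside, z up. The lid is hinged along the top of its +x side (the side away from the robot).
- lid (a joint): Angle of the yellow lid of the box, rad: 0 shut flat on the rim, grows as it opens upward to 1.9. The hinge is stiff: the lid stays at any angle where it is left. The hinge axis is parallel to the box's y, 85 mm from the box's origin in x and 85 mm above the table; the lid is 170 by 220 mm, 6 mm thick.
- lid_handle (a point): Grip point of the black knob on top of the lid (140 mm from the hinge, 41 mm off the lid's underside, midway along y): the knob's head is a 28 mm round disc, 16 mm thick, on a thin stem. Axes are those of the lid: x and z turn with it (z out of its top face), y stays along the hinge.
- bottle: Bystander: pink hand-sanitiser pump bottle, 68 mm in diameter, 200 mm high, loose. Origin at the centre of its underside.
- occluder: Bystander: flat black eye occluder, a 56 mm disc on a handle, 163 mm long, 6 mm thick, lying loose. Origin on its underside, 75 mm from the disc's centre.
- flipper: Bystander: white lens flipper, a handle with two round lenses, 150 mm long, 100 mm across, 10 mm thick, lying loose. Origin on its underside at the crossbar.
- bead0: Round wooden threading bead (red, yellow, green or orange), 32 mm in diameter, 12 g, with dark dots where its hole ends; rolls easily. Origin at its centre. None if absent in this run.
- bead1: Round wooden threading bead (red, yellow, green or orange), 32 mm in diameter, 12 g, with dark dots where its hole ends; rolls easily. Origin at its centre. None if absent in this run.
- bead2: Round wooden threading bead (red, yellow, green or orange), 32 mm in diameter, 12 g, with dark dots where its hole ends; rolls easily. Origin at its centre. None if absent in this run.
- bead3: Round wooden threading bead (red, yellow, green or orange), 32 mm in diameter, 12 g, with dark dots where its hole ends; rolls easily. Origin at its centre. None if absent in this run.
- bead4: Round wooden threading bead (red, yellow, green or orange), 32 mm in diameter, 12 g, with dark dots where its hole ends; rolls easily. Origin at its centre. None if absent in this run.
- bead5: Round wooden threading bead (red, yellow, green or orange), 32 mm in diameter, 12 g, with dark dots where its hole ends; rolls easily. Origin at its centre. None if absent in this run.
- bead6: Round wooden threading bead (red, yellow, green or orange), 32 mm in diameter, 12 g, with dark dots where its hole ends; rolls easily. Origin at its centre. None if absent in this run.
- bead7: Round wooden threading bead (red, yellow, green or orange), 32 mm in diameter, 12 g, with dark dots where its hole ends; rolls easily. Origin at its centre. None if absent in this run.
- bead8: Round wooden threading bead (red, yellow, green or orange), 32 mm in diameter, 12 g, with dark dots where its hole ends; rolls easily. Origin at its centre. None if absent in this run.
- bead9: Round wooden threading bead (red, yellow, green or orange), 32 mm in diameter, 12 g, with dark dots where its hole ends; rolls easily. Origin at its centre. None if absent in this run.
Not all that is in view belongs to the job. What is shaped like the bead1 but white is not meant. Leave any white look-alike of the bead2 alone.

How it is judged (in metres and radians):
On the way, in this order (a step that is already met when the one before it is completed fails the run):
1. the scoop is lifted out of its sprung clip, 50 mm or more clear of it (distance between scoop and clip above 0.05 m), for 0.2 s.
2. every bead lies in the storage box (x of bead0 in the frame of box between -0.084 and 0.084 m and y of bead0 in the frame of box between -0.109 and 0.109 m and z of bead0 in the frame of box between 0 and 0.078 m and x of bead1 in the frame of box between -0.084 and 0.084 m and y of bead1 in the frame of box between -0.109 and 0.109 m and z of bead1 in the frame of box between 0 and 0.078 m and x of bead2 in the frame of box between -0.084 and 0.084 m and y of bead2 in the frame of box between -0.109 and 0.109 m and z of bead2 in the frame of box between 0 and 0.078 m and x of bead3 in the frame of box between -0.084 and 0.084 m and y of bead3 in the frame of box between -0.109 and 0.109 m and z of bead3 in the frame of box between 0 and 0.078 m and x of bead4 in the frame of box between -0.084 and 0.084 m and y of bead4 in the frame of box between -0.109 and 0.109 m and z of bead4 in the frame of box between 0 and 0.078 m and x of bead5 in the frame of box between -0.084 and 0.084 m and y of bead5 in the frame of box between -0.109 and 0.109 m and z of bead5 in the frame of box between 0 and 0.078 m and x of bead6 in the frame of box between -0.084 and 0.084 m and y of bead6 in the frame of box between -0.109 and 0.109 m and z of bead6 in the frame of box between 0 and 0.078 m and x of bead7 in the frame of box between -0.084 and 0.084 m and y of bead7 in the frame of box between -0.109 and 0.109 m and z of bead7 in the frame of box between 0 and 0.078 m and x of bead8 in the frame of box between -0.084 and 0.084 m and y of bead8 in the frame of box between -0.109 and 0.109 m and z of bead8 in the frame of box between 0 and 0.078 m and x of bead9 in the frame of box between -0.084 and 0.084 m and y of bead9 in the frame of box between -0.109 and 0.109 m and z of bead9 in the frame of box between 0 and 0.078 m), for 0.3 s.
At the end, for the whole second after the job is handed in: Every bead present lies inside the storage box, below its rim; the lid is shut (under 0.06 rad); the scoop is home in the clip (neck within 14 mm along, 5 mm across and 6 mm in height of the clip point, aligned within 0.15 rad, bowl upright within 0.3 rad); all at rest (all of step 2 and x of scoop in the frame of clip between -0.014 and 0.014 m and y of scoop in the frame of clip between -0.005 and 0.005 m and z of scoop in the frame of clip between -0.006 and 0.006 m and angle between the x axis of scoop and the x axis of clip, either way round below 0.15 rad and angle between scoop's own z axis and vertical below 0.3 rad and linear speed of each of bead0, bead1, bead2, bead3, bead4, bead5, bead6, bead7, bead8, bead9, scoop, box below 0.03 m/s and value of joint lid below 0.06 rad); the robot touches nothing.
It fails at once if the gripper or arm touches a bead (contact force between any of the fingers, the arm and bead0 above 0.3 N or contact force between any of the fingers, the arm and bead1 above 0.3 N or contact force between any of the fingers, the arm and bead2 above 0.3 N or contact force between any of the fingers, the arm and bead3 above 0.3 N or contact force between any of the fingers, the arm and bead4 above 0.3 N or contact force between any of the fingers, the arm and bead5 above 0.3 N or contact force between any of the fingers, the arm and bead6 above 0.3 N or contact force between any of the fingers, the arm and bead7 above 0.3 N or contact force between any of the fingers, the arm and bead8 above 0.3 N or contact force between any of the fingers, the arm and bead9 above 0.3 N).
It fails at once if the bottle is moved by more than 30 mm (distance of bottle from where it was at the start of the episode above 0.03 m).
It fails at once if the occluder is moved by more than 30 mm (distance of occluder from where it was at the start of the episode above 0.03 m).
It fails at once if the flipper is moved by more than 30 mm (distance of flipper from where it was at the start of the episode above 0.03 m).
Of bead0, bead1, bead2, bead3, bead4, bead5, bead6, bead7, bead8, bead9 only 7 to 10 are there at a start; the rules pass over those that are not, and their reading is None.
At some moment in a run one of box may be knocked a few centimetres aside while the robot is not near it.
It also fails if it takes over 200 s, if anything falls off the work surface, if the arm or the gripper's body presses on something with over 40 N, if the wrist force passes 120 N, or if a joint passes its speed limit or range.

ROBOT

A 6-joint arm with a two-finger parallel gripper is mounted at the origin on the work surface. World frame = base frame: x ahead of the robot, y to its left, z up, the work surface at z = 0. Lengths are in m, angles in degrees, forces in N, time in s.
With the tool pointing down it reaches from about 0.275 to 1 m from the base axis. Payload 8.4 kg.
Tool frame: the origin (TCP) lies on the centre line of the jaws, within the pads' length; the fingertips stand 25 mm ahead of it and the grasp point (between the pads) lies 6 mm ahead of it (robot.nose_length is the distance from the TCP to the fingertips, in m); z points along the fingers, y is the line along which they close (so a half turn about z gives the same grasp; the last joint's range is limited). The gripper opens to 85 mm and grips with 20 to 120 N. Pads are 22 mm wide; open, the fingers measure 114 mm over their backs; the gripper's body (76 mm by 85 mm) begins 54 mm behind the grasp point. The pads swing forward as they close: fully open they stand 13 mm farther back than shut.
Start: joints at [-71.07, 20.225, 93.587, -0, 66.188, -0.138], TCP at [0.204, -0.591, 0.256] pointing down, gripper open.
Joint ranges: [-150.9, 150.9], [-52.94, 120.26], [3.33, 152.33], [-74.26, 254.26], [0, 154.13], [-172.89, 172.89]. Speed limits (degrees/s): [127.2, 127.2, 159.86, 180, 180, 180].

INTERFACE

Orientations are given as a 3x3 rotation matrix whose columns are the frame's x, y, z axes.
In Python, from bench import readout, viewer, finish_job, robot gives the robot as it stands.
- The arm moves only by the shell command python3 -m creep 'ROWS' [OPENING]. ROWS is JSON, a list of rows, each a list of 6 numbers: the shift along the tool's x, y, z in m, then the turn, a rotation vector about the tool's x, y, z in degrees. A call has 1 to 8 rows; each row is the pose to reach, as a shift and turn from the pose commanded when the call began, along the tool's axes at that moment; what a row does not reach only later rows make up. A row lasts 1/12 s, in which the tool goes at most 41.7 mm and 7.16 degrees, less where a joint would pass 70% of its speed; a pose out of reach is approached as far as the arm can. A call with a gripper value outside its range is refused whole. OPENING is the finger opening in m, from 0 to 0.0854, set as the call begins (- or left out, the last holds). The fingers move at their own pace and stop on an object; the grip force is fixed at half the most. Time passes only in rows, so rows that repeat a pose let the fingers close. It gives the time, the measured TCP pose, the force, the opening and the grip force at its end, in the units of the state.
- readout.get_state(): the state, without advancing time (a new reading comes with each control period).
- viewer.get_image(name): name is "scene" or "top" or "wrist"; returns a dict with "color" (400x640x3 uint8, red, green, blue), "K" (3x3 intrinsics, pixels), "k1" (the pictures are not rectified: a ray, as slopes to the right and down, at radius r is drawn at 1 + k1 r^2 times it, then the intrinsics apply), "pose" (4x4, takes a point from camera to world coordinates). Camera axes: x right, y up, looking along -z (the intrinsics and any distortion apply to the point x, -y, -z); pixel columns grow to the right and rows downward; lengths in m; the calibration is good to about 2 mm. A picture is of the moment at which its call begins. There is no depth.
- finish_job(): hands the job in; it is judged then, once.
The state is a dict: "time_s": time; "qpos": joint angles; "joint_vel": joint speeds; "joint_torque": joint torques, N m; "ee_pos": TCP position; "orientation": TCP orientation; "contact_force": force on the tool from outside, world axes, zero at the start; "wrist_torque": the same for the moment, N m; "grip_width": finger opening in m; "grasp_force": force on a finger pad.
Only numpy, scipy, OpenCV 4.12 (cv2) and the standard library are available. Lean on these libraries where they do the work, as an engineer would, in place of code of your own. Each camera call takes 0.05 s, during which the arm holds its last target. There are 200 camera calls.

## Working session

There is one attempt and no reset: what is moved stays moved. The work goes in short steps, Python scripts to look and compute and a shell command to move; the robot and the scene stay as the last step left them, time stands still between calls to the robot, and variables do not carry over. Pictures are saved under pics/ and viewed, at most 14 in all, crops included, and the job is handed in when it is done.

```bash
ls; mkdir -p pics
cat > h.py <<'E'
import numpy as np, cv2
from bench import readout, viewer, finish_job, robot
def snap(name,fn=None):
    im=viewer.get_image(name); im['bgr']=cv2.cvtColor(np.ascontiguousarray(im['color']),cv2.COLOR_RGB2BGR)
    if fn: cv2.imwrite('pics/'+fn,im['bgr'])
    return im
def ray(im,u,v):
    K=im['K'];a=np.array([(u-K[0,2])/K[0,0],(v-K[1,2])/K[1,1]]);b=a.copy()
    for _ in range(20): b=a/(1+im['k1']*(b@b))
    P=np.array(im['pose']);return P[:3,3],P[:3,:3]@np.array([b[0],-b[1],-1])
def onz(im,u,v,z):
    o,d=ray(im,u,v);return o+d*(z-o[2])/d[2]
def proj(im,p):
    P=np.array(im['pose']);c=P[:3,:3].T@(np.array(p)-P[:3,3]);b=np.array([c[0],-c[1]])/-c[2]
    b=b*(1+im['k1']*(b@b));K=im['K'];return np.array([K[0,0]*b[0]+K[0,2],K[1,1]*b[1]+K[1,2]])
def st():
    s=readout.get_state();np.set_printoptions(precision=4,suppress=True)
    print(round(s['time_s'],2),np.array(s['ee_pos']),np.array(s['contact_force']),s['grip_width'],s['grasp_force']);print(np.array(s['orientation']),np.array(s['qpos']));return s
E
python3 - <<'E'
from h import *
for n in('scene','top','wrist'):
    im=snap(n,n+'0.png');print(n,im['K'],im['k1'],np.array(im['pose']).round(3))
st()
E
```

```text
pics
scene [[402.28465256   0.         321.92083404]
 [  0.         402.28465256 203.6967469 ]
 [  0.           0.           1.        ]] -0.007964491881493311 [[ 0.783 -0.529  0.327  0.905]
 [ 0.622  0.673 -0.4   -0.425]
 [-0.009  0.517  0.856  0.916]
 [ 0.     0.     0.     1.   ]]
top [[445.78938067   0.         316.58672564]
 [  0.         445.78938067 206.81029417]
 [  0.           0.           1.        ]] 0.006049854347605003 [[-1.200e-02  9.820e-01 -1.860e-01  3.940e-01]
 [-1.000e+00 -1.200e-02  1.000e-03 -3.400e-02]
 [-2.000e-03  1.860e-01  9.820e-01  1.108e+00]
 [ 0.000e+00  0.000e+00  0.000e+00  1.000e+00]]
wrist [[316.7322054    0.         325.16006191]
 [  0.         316.7322054  195.65710766]
 [  0.           0.           1.        ]] -0.022324387729010662 [[ 0.326  0.903  0.279  0.275]
 [-0.945  0.312  0.095 -0.566]
 [-0.001 -0.295  0.955  0.373]
 [ 0.     0.     0.     1.   ]]
0.15 [ 0.2041 -0.5904  0.2557] [ 0.5372  0.3449 -0.133 ] 0.08522379757963017 0.0
[[ 0.9451  0.3267 -0.0003]
 [ 0.3267 -0.9451  0.001 ]
 [ 0.     -0.0011 -1.    ]] [-71.0695  20.2524  93.6198   0.0021  66.1882  -0.1379]
```

View pics/top0.png

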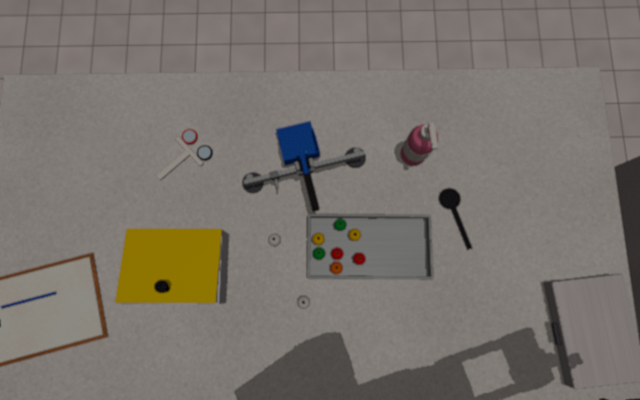

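View pics/scene0.png

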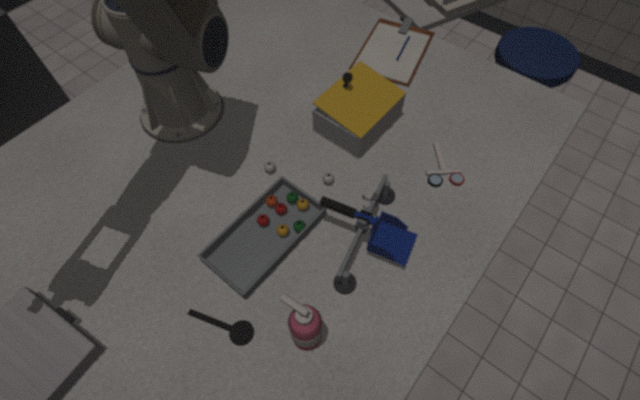

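Run:
```python
from h import *
T=snap('top');S=snap('scene')
def blobs(im,lo,hi,mn,lab,mx=1e9):
    h=cv2.cvtColor(im['bgr'],cv2.COLOR_BGR2HSV);m=cv2.inRange(h,np.array(lo),np.array(hi))
    n,l,s,c=cv2.connectedComponentsWithStats(m)
    return [(c[i],s[i,4],np.uint8(l==i)) for i in range(1,n) if mn<=s[i,4]<=mx]
for im,nm in((T,'top'),(S,'scene')):
    print(nm)
    for lab,lo,hi in(('yel/or',(8,150,90),(35,255,255)),('green',(40,80,30),(85,255,255)),('red',(0,170,80),(7,255,255))):
        for c,a,m in blobs(im,lo,hi,15,lab,800): print(lab,c.round(1),a,onz(im,*c,.020)[:2].round(3))
    for lab,lo,hi,z in(('lid',(20,150,90),(35,255,255),.091),('blue',(100,150,40),(130,255,255),.06)):
        for c,a,m in blobs(im,lo,hi,400,lab):
            cs=cv2.findContours(m,0,2)[0];k=max(cs,key=cv2.contourArea);b=cv2.boxPoints(cv2.minAreaRect(k))
            print(lab,c.round(1),a,'box px',b.round(1).tolist());print([onz(im,*p,z)[:2].round(3).tolist() for p in b])
# tray corners, rail ends, knob from top
for n,p,z in(('trayTL',(308,216),.034),('trayTR',(429,216),.034),('trayBR',(429,277),.034),('trayBL',(307,277),.034),('knob',(162,286),.134),('railL',(253,182),.062),('railR',(355,157),.062),('grip end',(316,209),.092),('bottle',(412,155),.05),('flip',(190,150),.01),('occ',(450,199),.006),('neck',(304,167),.092)):
    print(n,onz(T,*p,z).round(3))
I=cv2.resize(T['bgr'][110:300,100:440],None,fx=2.35,fy=2.35,interpolation=cv2.INTER_CUBIC);cv2.imwrite('pics/c1.png',I)
```

```text
top
yel/or [354.1 234.3] 97 [ 0.531 -0.125]
yel/or [317.9 238.5] 102 [ 0.522 -0.037]
yel/or [ 50.2 264.8] 92 [0.466 0.613]
yel/or [ 96.5 286.4] 116 [0.413 0.497]
yel/or [336.  267.5] 98 [ 0.451 -0.079]
yel/or [102.4 320.7] 30 [0.333 0.476]
yel/or [ 76.1 343.2] 105 [0.282 0.534]
yel/or [  6.7 362.3] 27 [0.242 0.691]
green [339.7 224.1] 104 [ 0.556 -0.091]
green [318.5 253. ] 108 [ 0.486 -0.037]
red [336.8 253.3] 87 [ 0.485 -0.082]
red [359.  258.4] 82 [ 0.472 -0.136]
lid [169.6 265.4] 7041 box px [[116.0, 302.0], [116.0, 229.0], [221.0, 229.0], [221.0, 302.0]]
[[0.377, 0.416], [0.541, 0.428], [0.538, 0.186], [0.374, 0.182]]
blue [297.9 144.2] 1319 box px [[275.8999938964844, 129.8000030517578], [310.79998779296875, 121.0999984741211], [322.79998779296875, 169.3000030517578], [288.0, 178.0]]
[[0.788, 0.064], [0.81, -0.022], [0.686, -0.051], [0.665, 0.034]]
scene
yel/or [270.1 200.4] 37 [ 0.449 -0.082]
yel/or [302.2 203.9] 51 [ 0.522 -0.038]
yel/or [281.9 230. ] 54 [ 0.531 -0.128]
green [291.9 197.1] 83 [ 0.487 -0.039]
green [298.7 225.6] 79 [ 0.556 -0.092]
red [279.7 208.4] 28 [ 0.485 -0.084]
red [261.6 220.3] 23 [ 0.472 -0.139]
lid [359.9  99.7] 3360 box px [[313.5, 102.5], [363.5, 52.5], [404.5, 93.5], [354.5, 143.5]]
[[0.362, 0.208], [0.35, 0.469], [0.546, 0.396], [0.541, 0.159]]
blue [393.2 240.8] 941 box px [[366.29998779296875, 245.10000610351562], [380.70001220703125, 217.1999969482422], [418.20001220703125, 236.6999969482422], [403.70001220703125, 264.5]]
[[0.729, -0.049], [0.714, 0.034], [0.813, 0.045], [0.824, -0.036]]
trayTL [ 0.575 -0.013  0.034]
trayTR [ 0.572 -0.308  0.034]
trayBR [ 0.425 -0.299  0.034]
trayBL [ 0.428 -0.009  0.034]
knob [0.41  0.3   0.134]
railL [0.656 0.119 0.062]
railR [ 0.715 -0.129  0.062]
grip end [ 0.582 -0.033  0.092]
bottle [ 0.722 -0.271  0.05 ]
flip [0.755 0.289 0.01 ]
occ [ 0.619 -0.371  0.006]
neck [ 0.683 -0.006  0.092]
```

View pics/c1.png

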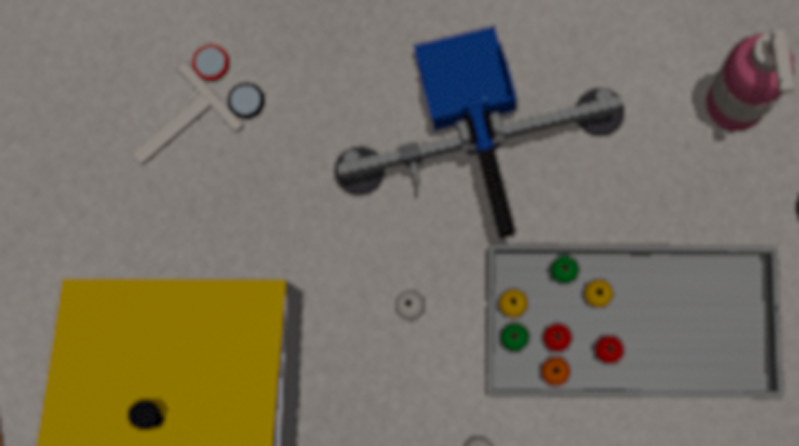

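```bash
cat >> h.py <<'E'
def rz(a):
    a=np.deg2rad(a);return np.array([[np.cos(a),-np.sin(a),0],[np.sin(a),np.cos(a),0],[0,0,1]])
from scipy.spatial.transform import Rotation as Ro
def to(p,R=None,s=None):
    "shift and rotvec (deg) in tool axes to reach world p with orientation R"
    s=s or readout.get_state();R0=np.array(s['orientation']);R=R0 if R is None else R
    d=R0.T@(np.array(p)-np.array(s['ee_pos']));w=Ro.from_matrix(R0.T@R).as_rotvec(degrees=True)
    print('row',np.r_[d.round(4),w.round(2)].tolist())
def tooldown(yaw):
    "tool x at yaw deg in world, pointing down"
    return rz(yaw)@np.diag([1.,-1,-1])
E
python3 - <<'E'
from h import *
print([a for a in dir(robot) if a[0]!='_'])
T=cv2.imread('pics/top0.png');h=cv2.cvtColor(T,cv2.COLOR_BGR2HSV)
m=cv2.inRange(h,(20,150,90),(35,255,255));m=cv2.morphologyEx(m,cv2.MORPH_CLOSE,np.ones((25,25)))
im=snap('top')
k=max(cv2.findContours(m,0,2)[0],key=cv2.contourArea);q=cv2.approxPolyDP(cv2.convexHull(k),6,True)[:,0]
for p in q: print(p,onz(im,*p,.091).round(3))
b=cv2.inRange(h[275:300,150:175],(0,0,0),(180,255,50));ys,xs=np.nonzero(b);print('knob px',xs.mean()+150,ys.mean()+275,len(xs),onz(im,xs.mean()+150,ys.mean()+275,.13))
to([.42,-.35,.3],tooldown(0))
E
```

```text
['PlanningError', 'nose_length']
[221 230] [0.536 0.186 0.091]
[214 302] [0.374 0.197 0.091]
[116 301] [0.379 0.416 0.091]
[127 229] [0.541 0.402 0.091]
knob px 161.528 286.16 125 [0.40969604 0.30278904 0.13      ]
row [0.2826, -0.1569, -0.0439, -0.03, 0.0, 19.06]
```

```bash
python3 -m creep '[[0.283,-0.157,-0.044,0,0,19.1],[0.283,-0.157,-0.044,0,0,19.1],[0.283,-0.157,-0.044,0,0,19.1],[0.283,-0.157,-0.044,0,0,19.1],[0.283,-0.157,-0.044,0,0,19.1],[0.283,-0.157,-0.044,0,0,19.1],[0.283,-0.157,-0.044,0,0,19.1],[0.283,-0.157,-0.044,0,0,19.1]]' 0.06
python3 -m creep '[[0.03,-0.3,0,0,0,0],[0.03,-0.3,0,0,0,0],[0.03,-0.3,0,0,0,0],[0.03,-0.3,0,0,0,0],[0.03,-0.3,0,0,0,0],[0.03,-0.3,0,0,0,0],[0.03,-0.3,0,0,0,0],[0.03,-0.3,0,0,0,0]]'
python3 -m creep '[[-0.05,-0.34,0.06,0,0,0],[-0.05,-0.34,0.06,0,0,0],[-0.05,-0.34,0.06,0,0,0],[-0.05,-0.34,0.06,0,0,0],[-0.05,-0.34,0.06,0,0,0],[-0.05,-0.34,0.06,0,0,0],[-0.05,-0.34,0.06,0,0,0],[-0.05,-0.34,0.06,0,0,0]]'
python3 - <<'E'
from h import *
st();im=snap('wrist','w1.png')
to([.41,.3025,.2],tooldown(0))
E
```

```text
time_s: 0.97
ee_pos: [0.4217, -0.3478, 0.3008]
orientation: [[1.0, -0.0, 0.001], [-0.0, -1.0, -0.0], [0.001, 0.0, -1.0]]
contact_force: [0.8, 0.9, -0.8]
grip_width: 0.0603
grasp_force: 0.0
time_s: 1.63
ee_pos: [0.4505, -0.0453, 0.3005]
orientation: [[1.0, 0.002, 0.001], [0.002, -1.0, 0.002], [0.001, -0.002, -1.0]]
contact_force: [0.7, 0.6, 1.0]
grip_width: 0.0599
grasp_force: 0.0
time_s: 2.3
ee_pos: [0.4024, 0.2768, 0.2428]
orientation: [[1.0, -0.0, 0.001], [-0.0, -1.0, 0.0], [0.001, -0.0, -1.0]]
contact_force: [1.8, 0.1, 0.4]
grip_width: 0.0601
grasp_force: 0.0
2.3 [0.4024 0.2768 0.2428] [1.7524 0.1001 0.386 ] 0.06009762403404703 0.0
[[ 1.     -0.0005  0.0006]
 [-0.0005 -1.      0.0002]
 [ 0.0006 -0.0002 -1.    ]] [ 34.3567   8.8287 110.7456  -0.0145  60.3894 124.3907]
row [0.0084, -0.0197, 0.0419, -0.21, 0.01, 0.04]
```

View pics/w1.png

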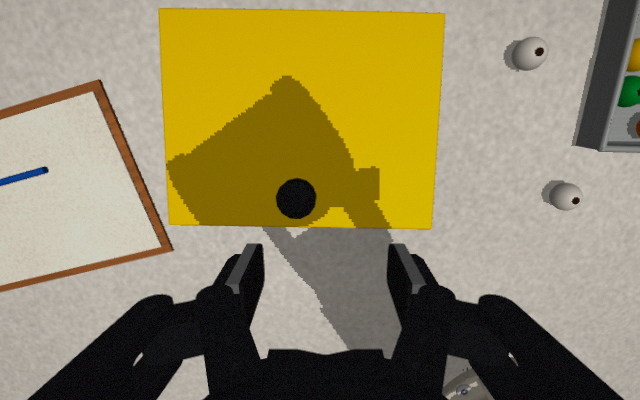

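Run:
```python
from h import *
im=snap('wrist')
p=onz(im,296,198,.134);print(p)
c=[onz(im,*q,.091).round(3) for q in((160,9),(445,13),(432,229),(169,224))];print(c)
to([p[0],p[1],.126+.006],tooldown(0))
```

```text
[0.40458873 0.30452847 0.134     ]
[array([0.542, 0.409, 0.091]), array([0.538, 0.192, 0.091]), array([0.361, 0.185, 0.091]), array([0.366, 0.426, 0.091])]
row [0.0028, -0.0249, 0.1102, -0.07, 0.03, 0.22]
```

Run:
```python
from h import *
im=snap('wrist')
for z in(.091,.10,.11,.12,.13):
    a,b=onz(im,432,229,z),onz(im,169,224,z);print(z,np.linalg.norm(a-b).round(4),a.round(3),b.round(3))
for z in(.134,.145,.155):
    p=onz(im,296,198,z);print(p.round(4))
    print('d',(onz(im,316,198,z)-onz(im,277,198,z)).round(4))
to([.405,.304,.152],tooldown(0))
```

```text
0.091 0.2419 [0.362 0.181 0.091] [0.366 0.423 0.091]
0.1 0.2338 [0.365 0.184 0.1  ] [0.369 0.418 0.1  ]
0.11 0.2248 [0.37  0.188 0.11 ] [0.373 0.413 0.11 ]
0.12 0.2158 [0.374 0.192 0.12 ] [0.378 0.407 0.12 ]
0.13 0.2068 [0.378 0.195 0.13 ] [0.382 0.402 0.13 ]
[0.4048 0.3011 0.134 ]
d [ 0.0001 -0.0292  0.    ]
[0.4083 0.3001 0.145 ]
d [ 0.0001 -0.0278  0.    ]
[0.4115 0.2991 0.155 ]
d [ 0.0001 -0.0265  0.    ]
row [0.003, -0.0269, 0.0903, 0.02, 0.04, 0.22]
```

```bash
python3 -m creep '[[0.0065,-0.022,0.04,0,0,0],[0.0065,-0.022,0.04,0,0,0],[0.0065,-0.022,0.092,0,0,0],[0.0065,-0.022,0.092,0,0,0],[0.0065,-0.022,0.092,0,0,0],[0.0065,-0.022,0.092,0,0,0]]'
python3 - <<'E'
from h import *
im=snap('wrist','w2.png');st()
E
```

```text
time_s: 2.95
ee_pos: [0.4095, 0.2959, 0.1514]
orientation: [[1.0, -0.002, -0.001], [-0.002, -1.0, -0.001], [-0.001, 0.001, -1.0]]
contact_force: [0.8, -0.4, 0.9]
grip_width: 0.0601
grasp_force: 0.0
3.0 [0.4102 0.2966 0.1523] [-0.5736  0.4503  1.0981] 0.06004640742053611 0.0
[[ 1.     -0.0015  0.0006]
 [-0.0015 -1.      0.0003]
 [ 0.0006 -0.0003 -1.    ]] [ 35.704   17.31   113.3434  -0.009   49.3065 125.7955]
```

View pics/w2.png

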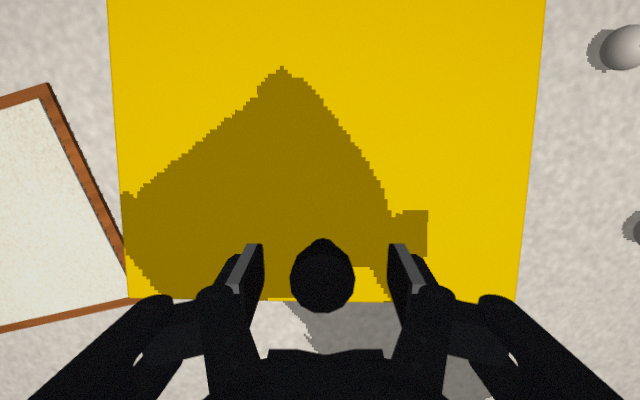

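```bash
python3 -m creep '[[0,0,0,0,0,0],[0,0,0,0,0,0],[0,0,0,0,0,0],[0,0,0,0,0,0],[0,0,0,0,0,0],[0,0,0,0,0,0]]' 0.0
cat > arc.py <<'E'
from h import *
def arc(t0,ths,k=.4,hz=.085):
    s=readout.get_state();R0=np.array(s['orientation'])
    def P(t):
        a=np.deg2rad(163.7-t);al=np.deg2rad(k*(t-8));return np.array([.1459*np.cos(a)+.006*np.sin(al),0,.1459*np.sin(a)+.006*np.cos(al)]),k*(t-8)
    p0,a0=P(t0);out=[]
    for t in ths:
        p,a=P(t);out.append(np.r_[(R0.T@(p-p0)).round(4),0,-round(a-a0,1),0].tolist())
    print(out)
E
python3 -c "
from arc import *
st();arc(8,[12,16,20,24,28,32,36,40])"
```

```text
time_s: 3.5
ee_pos: [0.4096, 0.2973, 0.1513]
orientation: [[1.0, -0.001, 0.0], [-0.001, -1.0, 0.001], [0.0, -0.001, -1.0]]
contact_force: [-1.2, 1.6, 1.1]
grip_width: 0.0257
grasp_force: 58.8
3.5 [0.4096 0.2973 0.1513] [-1.195   1.6382  1.1088] 0.025688361005649973 58.81976925840718
[[ 1.     -0.0006  0.0004]
 [-0.0006 -1.      0.0006]
 [ 0.0004 -0.0006 -1.    ]] [ 35.7944  17.3827 113.3929   0.0187  49.1835 125.8164]
[[0.0047, -0.0, -0.0091, 0.0, -1.6, 0.0], [0.01, -0.0, -0.0179, 0.0, -3.2, 0.0], [0.0159, -0.0, -0.0263, 0.0, -4.8, 0.0], [0.0224, -0.0, -0.0343, 0.0, -6.4, 0.0], [0.0294, -0.0, -0.0418, 0.0, -8.0, 0.0], [0.0369, -0.0001, -0.0488, 0.0, -9.6, 0.0], [0.0449, -0.0001, -0.0553, 0.0, -11.2, 0.0], [0.0534, -0.0001, -0.0612, 0.0, -12.8, 0.0]]
```

```bash
python3 -m creep '[[0.005,0,-0.009,0,-1.6,0],[0.010,0,-0.018,0,-3.2,0],[0.016,0,-0.026,0,-4.8,0],[0.0225,0,-0.034,0,-6.4,0],[0.0295,0,-0.042,0,-8,0],[0.037,0,-0.049,0,-9.6,0],[0.045,0,-0.055,0,-11.2,0],[0.0535,0,-0.061,0,-12.8,0]]'
python3 -c "
from arc import *
st();arc(40,[44,48,52,56,60,64,68,72])"
```

```text
time_s: 4.17
ee_pos: [0.4615, 0.296, 0.2116]
orientation: [[0.974, 0.0, -0.227], [-0.0, -1.0, -0.002], [-0.227, 0.002, -0.974]]
contact_force: [-2.3, -2.7, -3.9]
grip_width: 0.0252
grasp_force: 59.4
4.17 [0.4615 0.296  0.2116] [-2.3145 -2.6684 -3.8611] 0.02524770269474646 59.36649717448745
[[ 0.9739  0.     -0.227 ]
 [-0.0005 -1.     -0.0022]
 [-0.227   0.0023 -0.9739]] [ 28.9316  22.0261  98.2343   6.533   71.4435 116.2276]
[[0.0074, 0.0, -0.0072, 0.0, -1.6, 0.0], [0.0153, 0.0, -0.0138, 0.0, -3.2, 0.0], [0.0236, 0.0, -0.0199, 0.0, -4.8, 0.0], [0.0323, 0.0, -0.0254, 0.0, -6.4, 0.0], [0.0414, 0.0, -0.0303, 0.0, -8.0, 0.0], [0.0508, 0.0001, -0.0346, 0.0, -9.6, 0.0], [0.0605, 0.0001, -0.0382, 0.0, -11.2, 0.0], [0.0704, 0.0001, -0.0411, 0.0, -12.8, 0.0]]
```

Low forces; the arc fits. Continue.

```bash
python3 -m creep '[[0.0075,0,-0.007,0,-1.6,0],[0.0155,0,-0.014,0,-3.2,0],[0.0235,0,-0.020,0,-4.8,0],[0.0325,0,-0.0255,0,-6.4,0],[0.0415,0,-0.030,0,-8,0],[0.051,0,-0.0345,0,-9.6,0],[0.0605,0,-0.038,0,-11.2,0],[0.0705,0,-0.041,0,-12.8,0]]'
python3 -c "
from arc import *
st();arc(72,[76,80,84,88,92,96,100,104],k=.2)"
```

```text
time_s: 4.83
ee_pos: [0.54, 0.2961, 0.2359]
orientation: [[0.9, 0.0, -0.436], [-0.001, -1.0, -0.002], [-0.436, 0.002, -0.9]]
contact_force: [-3.5, -1.9, -2.0]
grip_width: 0.0259
grasp_force: 59.4
4.83 [0.54   0.2961 0.2359] [-3.4847 -1.9205 -2.0157] 0.025857274893140082 59.38755067298189
[[ 0.8998  0.     -0.4364]
 [-0.0008 -1.     -0.0017]
 [-0.4364  0.0019 -0.8998]] [ 23.4949  33.0067  80.2125   9.9296  90.7831 111.5393]
[[0.0093, -0.0, -0.0044, 0.0, -0.8, 0.0], [0.0188, -0.0, -0.0082, 0.0, -1.6, 0.0], [0.0286, -0.0, -0.0113, 0.0, -2.4, 0.0], [0.0386, -0.0, -0.0137, 0.0, -3.2, 0.0], [0.0487, -0.0, -0.0154, 0.0, -4.0, 0.0], [0.0589, -0.0, -0.0164, 0.0, -4.8, 0.0], [0.0692, -0.0, -0.0167, 0.0, -5.6, 0.0], [0.0795, -0.0, -0.0163, 0.0, -6.4, 0.0]]
```

```bash
python3 -m creep '[[0.009,0,-0.0045,0,-0.8,0],[0.019,0,-0.008,0,-1.6,0],[0.0285,0,-0.0115,0,-2.4,0],[0.0385,0,-0.0135,0,-3.2,0],[0.0485,0,-0.0155,0,-4,0],[0.059,0,-0.0165,0,-4.8,0],[0.069,0,-0.0165,0,-5.6,0],[0.069,0,-0.0165,0,-5.6,0]]'
python3 -m creep '[[0,0,0,0,0,0],[0,0,0,0,0,0],[0,0,0,0,0,0],[0,0,0,0,0,0]]' 0.07
python3 -m creep '[[0,0,-0.03,0,0,0],[0,0,-0.06,0,0,0],[0,0,-0.1,0,0,0],[0,0,-0.13,0,0,0],[0,0,-0.13,0,0,0]]'
python3 - <<'E'
from h import *
st();snap('scene','s1.png')
to([.62,.1,.36],tooldown(13.5)); to([.641,-.017,.30],tooldown(13.5))
E
```

```text
time_s: 5.5
ee_pos: [0.6113, 0.2962, 0.2205]
orientation: [[0.855, -0.001, -0.519], [-0.001, -1.0, -0.0], [-0.519, 0.001, -0.855]]
contact_force: [1.7, -2.4, 3.7]
grip_width: 0.0253
grasp_force: 60.1
time_s: 5.83
ee_pos: [0.6099, 0.297, 0.2214]
orientation: [[0.855, -0.0, -0.518], [-0.0, -1.0, 0.0], [-0.518, 0.0, -0.855]]
contact_force: [1.0, -0.2, 0.1]
grip_width: 0.0698
grasp_force: 0.0
time_s: 6.25
ee_pos: [0.6804, 0.297, 0.3387]
orientation: [[0.86, -0.001, -0.511], [0.001, -1.0, 0.003], [-0.511, -0.003, -0.86]]
contact_force: [1.6, 0.3, 0.8]
grip_width: 0.0702
grasp_force: 0.0
6.25 [0.6804 0.297  0.3387] [1.5766 0.2858 0.7854] 0.070181981542165 0.0
[[ 0.8598 -0.0012 -0.5106]
 [ 0.0005 -1.      0.0031]
 [-0.5106 -0.003  -0.8598]] [ 19.2593  45.0915  47.7783  10.9867 115.9355 111.5532]
row [-0.0633, 0.197, 0.0092, -3.77, 30.71, -13.19]
row [-0.0145, 0.3141, 0.0496, -3.77, 30.71, -13.19]
```

View pics/s1.png

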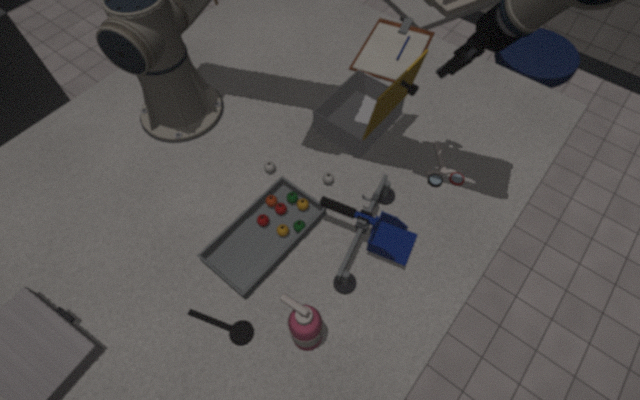

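```bash
python3 -m creep '[[-0.03,0.04,0.01,-0.8,6,-2.6],[-0.05,0.08,0.01,-1.6,12,-5.2],[-0.0633,0.12,0.009,-2.4,18,-8],[-0.0633,0.16,0.009,-3.2,25,-10.7],[-0.063,0.197,0.009,-3.77,30.7,-13.2],[-0.045,0.235,0.02,-3.77,30.7,-13.2],[-0.03,0.275,0.035,-3.77,30.7,-13.2],[-0.0145,0.314,0.05,-3.77,30.7,-13.2]]' 0.05
python3 -m creep '[[0,0,0,0,0,0],[0,0,0,0,0,0],[0,0,0,0,0,0]]'
python3 - <<'E'
from h import *
st();snap('wrist','w3.png')
to([.641,-.017,.30],tooldown(13.5))
E
```

```text
time_s: 6.97
ee_pos: [0.6354, -0.0031, 0.3056]
orientation: [[0.972, 0.235, -0.004], [0.235, -0.972, -0.002], [-0.005, 0.001, -1.0]]
contact_force: [1.1, -0.1, 0.5]
grip_width: 0.0502
grasp_force: 0.0
time_s: 7.22
ee_pos: [0.6362, -0.0013, 0.3049]
orientation: [[0.972, 0.233, -0.007], [0.233, -0.972, -0.002], [-0.007, -0.0, -1.0]]
contact_force: [1.2, 0.3, 0.2]
grip_width: 0.0499
grasp_force: 0.0
7.22 [ 0.6362 -0.0013  0.3049] [1.1543 0.2586 0.1674] 0.04992295677285223 0.0
[[ 0.9723  0.2335 -0.007 ]
 [ 0.2335 -0.9724 -0.0016]
 [-0.0072 -0.0001 -1.    ]] [-0.209  19.137  88.8266 -0.0959 72.4368 76.3177]
row [0.0006, 0.0169, 0.0055, 0.01, 0.36, 0.06]
```

View pics/w3.png

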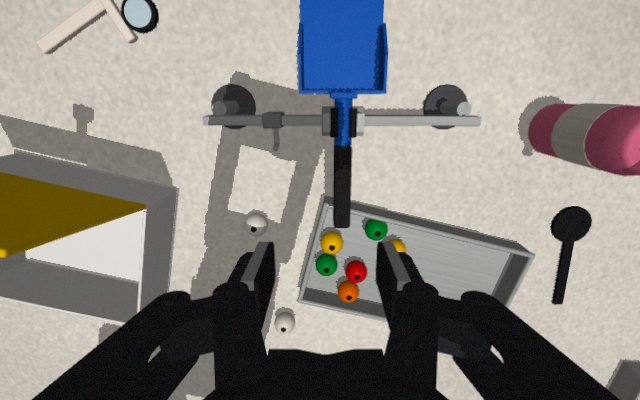

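Run:
```python
from h import *
im=snap('wrist')
a=onz(im,343,147,.104);b=onz(im,342,227,.104);n=onz(im,343.5,121,.101);r1=onz(im,206,119.5,.062);r2=onz(im,480,121.5,.062)
print(a,b,np.linalg.norm(a-b),n,r1,r2,(r1+r2)/2,np.linalg.norm(r1-r2))
d=a-b;print('yaw axis',np.degrees(np.arctan2(d[1],d[0])),'rail',np.degrees(np.arctan2(-(r1-r2)[0],(r1-r2)[1])))
for q in ((299,92),(387,92),(301,0),(384,0)): print(onz(im,*q,.074).round(3))
```

```text
[ 0.66607033 -0.01225044  0.104     ] [ 0.5814116  -0.03301987  0.104     ] 0.08716920489617076 [ 0.69079683 -0.00654635  0.101     ] [0.6544957  0.14000582 0.062     ] [ 0.7241529  -0.15798469  0.062     ] [ 0.6893243  -0.00898943  0.062     ] 0.30602364614366456
yaw axis 13.784203402944698 rail 13.157011579911076
[0.707 0.044 0.074]
[ 0.729 -0.045  0.074]
[0.791 0.061 0.074]
[ 0.81  -0.018  0.074]
```

```bash
python3 -m creep '[[0.0045,0.0175,0.04,0,0.36,0],[0.0045,0.0175,0.08,0,0.36,0],[0.0045,0.0175,0.12,0,0.36,0],[0.0045,0.0175,0.12,0,0.36,0],[0.0045,0.0175,0.12,0,0.36,0]]'
python3 - <<'E'
from h import *
st();im=snap('wrist')
to([.643,-.018,.098],tooldown(13.5))
h=cv2.cvtColor(im['bgr'],cv2.COLOR_BGR2HSV);cv2.imwrite('pics/w4.png',im['bgr'])
E
```

```text
time_s: 7.73
ee_pos: [0.6435, -0.0166, 0.1844]
orientation: [[0.972, 0.235, -0.004], [0.235, -0.972, -0.0], [-0.004, -0.001, -1.0]]
contact_force: [0.9, -1.0, 1.1]
grip_width: 0.0496
grasp_force: 0.0
7.73 [ 0.6435 -0.0166  0.1844] [ 0.8739 -1.0236  1.0691] 0.04963091491446302 0.0
[[ 0.9719  0.2354 -0.0037]
 [ 0.2354 -0.9719 -0.0004]
 [-0.0037 -0.0005 -1.    ]] [-1.601  26.0479 94.596  -0.0316 59.5683 74.7993]
row [-0.0025, 0.0006, 0.0888, 0.04, -0.03, 0.11]
```

```bash
python3 -m creep '[[0,0.001,0.03,0,0,0],[0,0.001,0.06,0,0,0],[0,0.001,0.086,0,0,0],[0,0.001,0.086,0,0,0]]' && python3 -m creep '[[0,0,0,0,0,0],[0,0,0,0,0,0],[0,0,0,0,0,0],[0,0,0,0,0,0],[0,0,0,0,0,0],[0,0,0,0,0,0]]' 0
python3 - <<'E'
from h import *
st()
E
python3 -m creep '[[0,0,-0.01,0,0,0],[0,0,-0.02,0,0,0],[0,0,-0.03,0,0,0],[0,0,-0.05,0,0,0],[0,0,-0.08,0,0,0],[0,0,-0.11,0,0,0],[0,0,-0.14,0,0,0],[0,0,-0.14,0,0,0]]'
python3 -m creep '[[0,0,0,0,0,0],[0,0,0,0,0,0],[0,0,0,0,0,0]]'
python3 - <<'E'
from h import *
st();snap('wrist','w5.png')
E
```

```text
time_s: 8.12
ee_pos: [0.6441, -0.0183, 0.0982]
orientation: [[0.972, 0.235, -0.002], [0.235, -0.972, -0.001], [-0.002, 0.0, -1.0]]
contact_force: [-1.8, 0.3, -0.7]
grip_width: 0.0498
grasp_force: 0.0
time_s: 8.62
ee_pos: [0.6469, -0.0187, 0.1026]
orientation: [[0.972, 0.234, 0.005], [0.234, -0.972, -0.0], [0.005, 0.002, -1.0]]
contact_force: [-0.6, 1.8, 8.2]
grip_width: 0.017
grasp_force: 59.4
8.62 [ 0.6469 -0.0187  0.1026] [-0.6055  1.8083  8.1557] 0.01700292720128388 59.38766598701477
[[ 0.9722  0.234   0.0052]
 [ 0.234  -0.9722 -0.0005]
 [ 0.005   0.0017 -1.    ]] [-1.7782 31.712  97.3572 -0.0215 50.6303 74.7045]
time_s: 9.28
ee_pos: [0.6477, -0.0192, 0.2474]
orientation: [[0.972, 0.234, 0.01], [0.234, -0.972, -0.001], [0.009, 0.004, -1.0]]
contact_force: [1.1, -0.4, -0.1]
grip_width: 0.0174
grasp_force: 59.6
time_s: 9.53
ee_pos: [0.6437, -0.0189, 0.2382]
orientation: [[0.972, 0.234, -0.002], [0.234, -0.972, -0.001], [-0.002, 0.0, -1.0]]
contact_force: [0.2, 0.2, -2.4]
grip_width: 0.0166
grasp_force: 59.6
9.53 [ 0.6437 -0.0189  0.2382] [ 0.1816  0.1715 -2.4035] 0.016619825597614914 59.572105407714844
[[ 0.9722  0.2339 -0.0023]
 [ 0.2339 -0.9723 -0.0007]
 [-0.0024  0.0001 -1.    ]] [-1.7915 22.9094 92.0161 -0.0482 65.2063 74.6995]
```

View pics/w5.png

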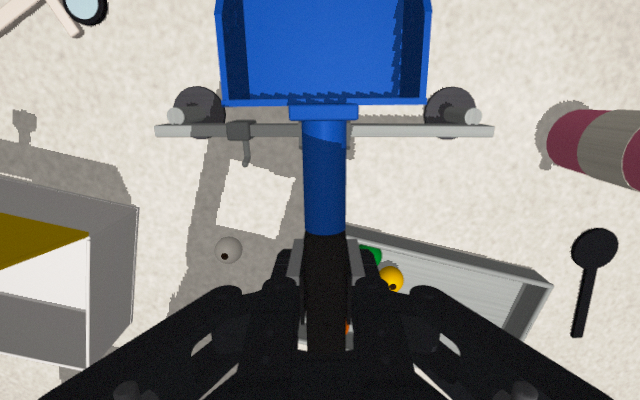

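Run:
```python
from h import *
s=readout.get_state();im=snap('wrist')
R=np.array(s['orientation']);t=np.array(s['ee_pos']);P=np.array(im['pose'])
Tc=np.eye(4);Tc[:3,:3]=R.T@P[:3,:3];Tc[:3,3]=R.T@(P[:3,3]-t);np.save('Tc.npy',Tc);print(Tc.round(4))
def pair(a,b,w):
    o,da=ray(im,*a);o,db=ray(im,*b);k=w/np.linalg.norm(da-db)
    return [(R.T@(o+k*d-t)).round(4) for d in(da,db)]
print('backwall top corners (tool)',pair((222,105),(430,104),.092))
print('neck near grip (18 wide)',pair((303,232),(346,232),.018))
# tray corners from w3
R3=np.array([[.9723,.2335,-.007],[.2335,-.9724,-.0016],[-.0072,-.0001,-1]]);t3=np.array([.6362,-.0013,.3049])
im3=dict(im);Q=np.eye(4);Q[:3,:3]=R3@Tc[:3,:3];Q[:3,3]=R3@Tc[:3,3]+t3;im3['pose']=Q
for p in((326,197),(533,254),(303,299)): print(onz(im3,*p,.034).round(4))
# top-view tray via threshold of edges: print bead positions again
```

```text
[[-5.000e-04  9.554e-01  2.952e-01  7.450e-02]
 [ 1.000e+00  5.000e-04  2.000e-04  2.000e-04]
 [ 0.000e+00  2.952e-01 -9.554e-01 -1.176e-01]
 [ 0.000e+00  0.000e+00  0.000e+00  1.000e+00]]
backwall top corners (tool) [array([ 0.0716, -0.0455,  0.0275]), array([0.072 , 0.0465, 0.0276])]
neck near grip (18 wide) [array([ 0.0208, -0.0091,  0.0045]), array([0.0208, 0.0089, 0.0045])]
[ 0.5884 -0.014   0.034 ]
[ 0.5746 -0.3111  0.034 ]
[ 0.431  -0.0178  0.034 ]
```

```bash
python3 -c "
from h import *
s=st();to([.47,-.06,.26],tooldown(13.5))
s2=dict(s,ee_pos=[.47,-.06,.26],orientation=tooldown(13.5));to([.49,-.2,.26],tooldown(65),s2)
s2=dict(s,ee_pos=[.49,-.2,.26],orientation=tooldown(65));to([.524,-.357,.16],tooldown(90),s2)"
```

```text
9.63 [ 0.6439 -0.0188  0.2379] [-0.2854 -0.0599 -2.2178] 0.01743840374327216 59.569430351257324
[[ 0.9722  0.2339 -0.0026]
 [ 0.2339 -0.9723 -0.0006]
 [-0.0027  0.     -1.    ]] [-1.7894 22.9489 91.9983 -0.0458 65.2004 74.701 ]
row [-0.1788, -0.0007, -0.0216, 0.0, 0.15, 0.03]
row [-0.0132, 0.1408, 0.0, 0.0, 0.0, -51.5]
row [-0.1279, 0.0972, 0.1, 0.0, 0.0, -25.0]
```

```bash
python3 -m creep '[[-0.03,0,-0.01,0,0,0],[-0.06,0,-0.02,0,0,0],[-0.09,0,-0.0216,0,0,0],[-0.12,0,-0.0216,0,0,0],[-0.15,0,-0.0216,0,0,0],[-0.179,0,-0.0216,0,0.15,0],[-0.179,0,-0.0216,0,0.15,0]]'
python3 -m creep '[[-0.002,0.018,0,0,0,-6.5],[-0.004,0.035,0,0,0,-13],[-0.006,0.053,0,0,0,-19.5],[-0.008,0.07,0,0,0,-26],[-0.01,0.088,0,0,0,-32.5],[-0.011,0.106,0,0,0,-39],[-0.012,0.124,0,0,0,-45.5],[-0.0132,0.141,0,0,0,-51.5]]'
python3 -m creep '[[-0.021,0.016,0,0,0,-6.3],[-0.042,0.032,0,0,0,-12.5],[-0.064,0.048,0.02,0,0,-19],[-0.085,0.064,0.04,0,0,-25],[-0.107,0.08,0.06,0,0,-25],[-0.128,0.097,0.1,0,0,-25],[-0.128,0.097,0.1,0,0,-25],[-0.128,0.097,0.1,0,0,-25]]'
python3 - <<'E'
from h import *
s=st();T=snap('top','t2.png');S=snap('scene','s2.png');W=snap('wrist','w6.png')
a=cv2.resize(T['bgr'][200:300,290:440],None,fx=3,fy=3,interpolation=cv2.INTER_CUBIC);b=cv2.resize(S['bgr'][165:305,185:345],(450,394));
c=cv2.resize(W['bgr'],(640,400));O=np.zeros((594,800,3),np.uint8);O[:300,:450]=a;O[:200,480:800]=cv2.resize(W['bgr'],(320,200));O[200:594,350:800]=b;O[:300,:450]=a;cv2.imwrite('pics/m6.png',O)
R=np.array(s['orientation']);l=np.array(s['ee_pos'])+R@np.array([.172,0,.074])
for y in(.046,-.046):
    p=np.array(s['ee_pos'])+R@np.array([.172,y,.074]);print(p,proj(T,p),proj(S,p))
E
```

```text
time_s: 10.22
ee_pos: [0.4651, -0.0612, 0.2596]
orientation: [[0.972, 0.233, -0.003], [0.233, -0.972, 0.0], [-0.003, -0.001, -1.0]]
contact_force: [0.5, -0.3, -2.6]
grip_width: 0.0172
grasp_force: 59.5
time_s: 10.88
ee_pos: [0.4911, -0.2018, 0.2603]
orientation: [[0.417, 0.909, 0.002], [0.909, -0.417, 0.0], [0.001, 0.001, -1.0]]
contact_force: [0.7, 0.4, -0.8]
grip_width: 0.0167
grasp_force: 59.4
time_s: 11.55
ee_pos: [0.5236, -0.358, 0.1572]
orientation: [[0.001, 1.0, -0.002], [1.0, -0.001, 0.003], [0.003, -0.002, -1.0]]
contact_force: [-0.2, -0.2, -1.5]
grip_width: 0.0169
grasp_force: 59.5
11.55 [ 0.5236 -0.358   0.1572] [-0.2193 -0.2452 -1.5312] 0.01692238300927078 59.484522342681885
[[ 0.0011  1.     -0.0024]
 [ 1.     -0.0011  0.0034]
 [ 0.0034 -0.0024 -1.    ]] [-34.5385  27.0711  96.936    0.097   56.2166 -34.5315]
[ 0.5696 -0.1858  0.0837] [381.7509 214.007 ] [275.2517 244.1332]
[ 0.4776 -0.1857  0.0839] [383.3146 253.5539] [246.2012 222.1182]
```

View pics/m6.png

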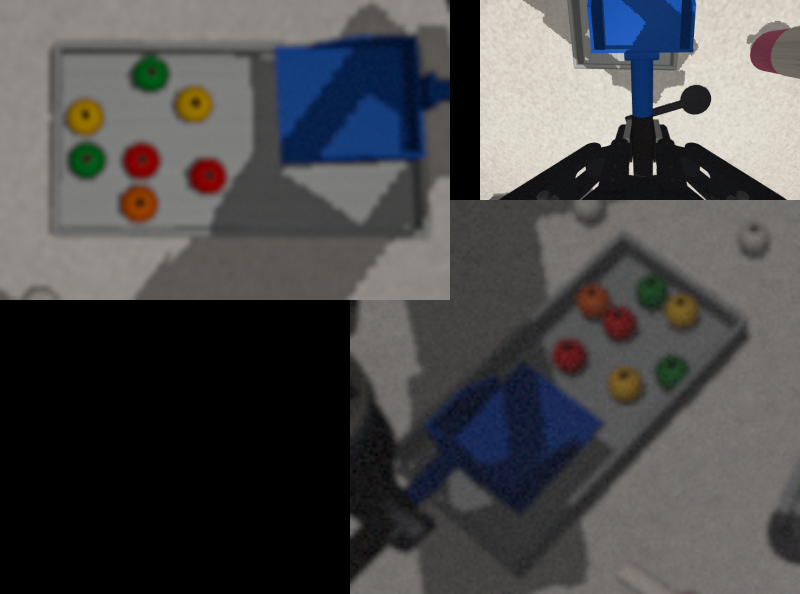

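```bash
python3 -m creep '[[0,0.002,0.03,0,-1,0],[0,0.002,0.055,0,-2,0],[0,0.002,0.066,0,-2,0],[0,0.002,0.07,0,-2,0],[0,0.002,0.07,0,-2,0]]'; python3 -m creep '[[0,0,0.002,0,0,0],[0,0,0.002,0,0,0]]';python3 -m creep '[[0,0,0.002,0,0,0],[0,0,0.002,0,0,0]]'
```

```text
time_s: 12.12
ee_pos: [0.529, -0.3574, 0.0931]
orientation: [[-0.001, 1.0, 0.006], [0.999, 0.001, -0.036], [-0.036, 0.006, -0.999]]
contact_force: [1.0, 1.5, 5.3]
grip_width: 0.0169
grasp_force: 62.4
time_s: 12.28
ee_pos: [0.5291, -0.3578, 0.0922]
orientation: [[-0.001, 1.0, 0.006], [0.999, 0.001, -0.036], [-0.036, 0.006, -0.999]]
contact_force: [-1.0, 1.5, 9.7]
grip_width: 0.017
grasp_force: 63.2
time_s: 12.45
ee_pos: [0.5295, -0.3581, 0.0906]
orientation: [[-0.001, 1.0, 0.008], [0.999, 0.001, -0.037], [-0.037, 0.007, -0.999]]
contact_force: [-0.7, 0.8, 9.9]
grip_width: 0.017
grasp_force: 63.3
```

Run:
```python
from h import *
s=st();T=snap('top');S=snap('scene');W=snap('wrist')
a=cv2.resize(T['bgr'][205:285,330:450],None,fx=3.3,fy=3.3,interpolation=cv2.INTER_CUBIC);b=cv2.resize(S['bgr'][195:295,185:295],None,fx=4,fy=4,interpolation=cv2.INTER_CUBIC)
O=np.zeros((600,800,3),np.uint8);O[:a.shape[0],:a.shape[1]]=a;O[:400,360:800]=b;O[270:470,:320]=cv2.resize(W['bgr'],(320,200));cv2.imwrite('pics/m7.png',cv2.convertScaleAbs(O,alpha=1.6))
R=np.array(s['orientation'])
for y in(.046,-.046):
    p=np.array(s['ee_pos'])+R@np.array([.172,y,.074]);print(p,proj(T,p),proj(S,p))
```

```text
12.45 [ 0.5295 -0.3581  0.0906] [-0.7122  0.8374  9.8986] 0.017001456327193912 63.26707720756531
[[-0.0006  1.      0.0075]
 [ 0.9993  0.0009 -0.0369]
 [-0.0369  0.0075 -0.9993]] [-33.4507  31.5901  99.65    -2.0791  47.2527 -32.1031]
[ 0.5759 -0.1889  0.0107] [378.7433 216.5064] [279.5647 259.4377]
[ 0.4839 -0.189   0.01  ] [380.1772 253.4876] [252.0999 238.4759]
```

View pics/m7.png

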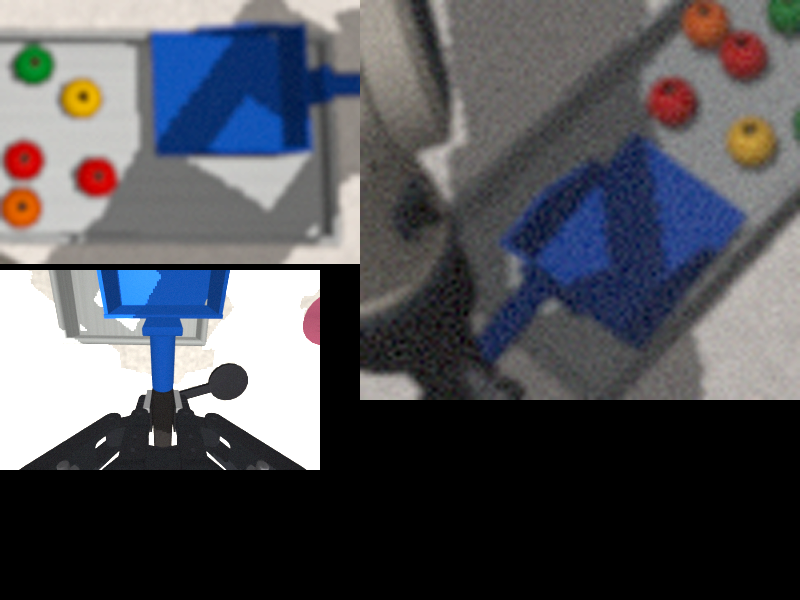

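```bash
python3 -m creep '[[0,-0.004,-0.02,0,0,0],[0,-0.007,-0.04,0,0,0],[0,-0.007,-0.06,0,0,0],[0,-0.007,-0.07,0,0,0],[0,-0.007,-0.07,0,0,0],[0,-0.007,-0.07,0,0,0]]'
cat > lip.py <<'E'
from h import *
def lip():
    s=readout.get_state();T=snap('top');S=snap('scene');V=[]
    for im in(T,S):
        h=cv2.cvtColor(im['bgr'],cv2.COLOR_BGR2HSV);m=cv2.inRange(h,(100,110,25),(130,255,255))
        k=max(cv2.findContours(m,0,2)[0],key=cv2.contourArea);V.append(cv2.approxPolyDP(cv2.convexHull(k),2.5,True)[:,0].astype(float))
    R=np.array(s['orientation']);t=np.array(s['ee_pos']);res=[]
    for y in(.046,-.046):
        p=t+R@np.array([.172,y,.074]);q=[]
        for im,v in((T,V[0]),(S,V[1])):
            u=proj(im,p);i=np.argmin(np.linalg.norm(v-u,axis=1));q.append(v[i]);print(u.round(1),'->',v[i])
        o1,d1=ray(T,*q[0]);o2,d2=ray(S,*q[1]);A=np.c_[d1,-d2];l=np.linalg.lstsq(A,o2-o1,rcond=None)[0]
        a=(o1+l[0]*d1);b=o2+l[1]*d2;x=(a+b)/2;res.append(x);print('lip corner',x.round(4),'gap',np.linalg.norm(a-b).round(4),'tool',(R.T@(x-t)).round(4))
    L=R.T@(sum(res)/2-t);print('lip tool',L.round(4));print('V',V[0].tolist(),V[1].tolist());return L
E
python3 -c "
from lip import *
st();lip()"
```

```text
time_s: 13.1
ee_pos: [0.5207, -0.3553, 0.1581]
orientation: [[-0.001, 1.0, 0.005], [0.999, 0.001, -0.036], [-0.036, 0.004, -0.999]]
contact_force: [0.2, 0.1, -2.7]
grip_width: 0.0168
grasp_force: 61.3
13.1 [ 0.5207 -0.3553  0.1581] [ 0.2074  0.1434 -2.685 ] 0.01677569926925651 61.345345973968506
[[-0.001   1.      0.0045]
 [ 0.9994  0.0011 -0.0359]
 [-0.0359  0.0045 -0.9993]] [-33.6572  26.0169  98.594   -1.9379  54.0482 -32.597 ]
[381.5 215.6] -> [379. 214.]
[274.5 244.5] -> [503.  65.]
lip corner [ 0.6608 -0.0638  0.589 ] gap 0.3628 tool [ 0.2758  0.1424 -0.4404]
[383.1 255. ] -> [380. 252.]
[245.7 222.8] -> [503.  65.]
lip corner [ 0.6367 -0.064   0.6048] gap 0.4069 tool [ 0.275   0.1184 -0.4564]
lip tool [ 0.2754  0.1304 -0.4484]
V [[458.0, 230.0], [428.0, 253.0], [380.0, 252.0], [379.0, 214.0], [427.0, 212.0]] [[579.0, 59.0], [578.0, 65.0], [560.0, 82.0], [531.0, 77.0], [503.0, 65.0], [497.0, 52.0], [503.0, 36.0], [510.0, 30.0], [537.0, 28.0], [566.0, 39.0]]
```

```bash
sed -i "s/m=cv2.inRange(h,(100,110,25),(130,255,255))/m=cv2.inRange(h,(100,110,25),(130,255,255));m[:,440:]*=(im is T)/" lip.py; python3 -c "
from lip import *
lip()"
```

```text
[381.3 216.2] -> [379. 215.]
[274.4 244.4] -> [274. 233.]
lip corner [ 0.5618 -0.1755  0.1144] gap 0.0012 tool [0.1808 0.0422 0.0359]
[382.9 255.5] -> [380. 253.]
[245.6 222.7] -> [246. 213.]
lip corner [ 0.4758 -0.1755  0.1118] gap 0.0031 tool [ 0.1809 -0.0438  0.0383]
lip tool [ 0.1808 -0.0008  0.0371]
V [[457.0, 229.0], [456.0, 234.0], [429.0, 253.0], [380.0, 253.0], [379.0, 215.0], [427.0, 213.0]] [[274.0, 233.0], [247.0, 266.0], [208.0, 269.0], [204.0, 266.0], [212.0, 238.0], [222.0, 226.0], [246.0, 213.0]]
```

```bash
cat >> h.py <<'E'
L=np.array([.181,0,.037]);PT=11.8
def pose(lip,yaw,pitch,roll=0):
    "TCP pose for the lip at a world point, scoop nose-down by pitch"
    R=tooldown(yaw)@Ro.from_euler('y',-(PT+pitch),degrees=True).as_matrix();return np.array(lip)-R@L,R
def lipnow():
    s=readout.get_state();return np.array(s['ee_pos'])+np.array(s['orientation'])@L
E
python3 -c "
from h import *
print(lipnow());to(*pose([.520,-.185,.03],90,1.5))"
```

```text
[ 0.51949571 -0.17537417  0.11275669]
row [0.004, 0.0004, 0.0481, 0.06, -11.37, 0.03]
```

```bash
python3 -m creep '[[-0.005,0,0,0,-5.7,0],[0.0,0,0.02,0,-11.4,0],[0.004,0,0.048,0,-11.4,0],[0.004,0,0.048,0,-11.4,0],[0.004,0,0.048,0,-11.4,0]]'
python3 -c "
from lip import *
print(lipnow());lip();to(*pose([.520,-.185,.006],90,1.5))"
```

```text
time_s: 13.72
ee_pos: [0.5191, -0.3522, 0.1072]
orientation: [[-0.002, 1.0, -0.001], [0.973, 0.001, -0.229], [-0.229, -0.001, -0.973]]
contact_force: [0.3, -0.3, -1.3]
grip_width: 0.017
grasp_force: 61.2
[ 0.51874507 -0.1844568   0.02971022]
[383.1 221.8] -> [379. 220.]
[273.3 263. ] -> [275. 251.]
lip corner [ 0.5627 -0.1859  0.0369] gap 0.0009 tool [0.1779 0.0439 0.0303]
[384.7 258.4] -> [378. 255.]
[246.3 242. ] -> [249. 231.]
lip corner [ 0.4767 -0.1827  0.0339] gap 0.006 tool [ 0.1818 -0.0421  0.0326]
lip tool [0.1798 0.0009 0.0315]
V [[421.0, 218.0], [422.0, 228.0], [414.0, 256.0], [378.0, 255.0], [379.0, 220.0]] [[275.0, 251.0], [248.0, 281.0], [217.0, 271.0], [219.0, 251.0], [249.0, 231.0]]
row [0.0073, -0.0009, 0.0251, 0.19, 0.09, -0.03]
```

```bash
python3 -m creep '[[0.0023,0.001,0.01,0,0,0],[0.0046,0.001,0.0195,0,0,0],[0.0046,0.001,0.0195,0,0,0],[0.0046,0.001,0.0195,0,0,0]]'
python3 -m creep '[[0.0011,0,0.0045,0,0,0],[0.0011,0,0.0045,0,0,0],[0.0011,0,0.0045,0,0,0]]'
```

```text
time_s: 14.15
ee_pos: [0.5208, -0.3534, 0.0883]
orientation: [[0.0, 1.0, 0.002], [0.973, -0.0, -0.231], [-0.231, 0.002, -0.973]]
contact_force: [-1.0, -0.2, -1.2]
grip_width: 0.0169
grasp_force: 61.2
time_s: 14.4
ee_pos: [0.5212, -0.3532, 0.0842]
orientation: [[0.0, 1.0, 0.003], [0.973, 0.001, -0.232], [-0.232, 0.003, -0.973]]
contact_force: [0.2, 0.6, -1.7]
grip_width: 0.0169
grasp_force: 61.2
```

```bash
for i in 1 2; do python3 -m creep '[[0.0005,0,0.002,0,0,0],[0.0005,0,0.002,0,0,0],[0.0005,0,0.002,0,0,0]]'|egrep 'ee_pos|contact'; done
python3 -c "
from lip import *
print(lipnow());lip()"
```

```text
ee_pos: [0.5213, -0.3532, 0.0823]
contact_force: [1.4, 0.1, -2.4]
ee_pos: [0.5214, -0.3532, 0.0803]
contact_force: [-0.1, -0.4, 0.4]
[ 0.52159727 -0.18571086  0.0023571 ]
[382.1 222.3] -> [377. 221.]
[275.1 268.3] -> [276. 255.]
lip corner [ 0.5633 -0.1851  0.0134] gap 0.0031 tool [0.1791 0.0417 0.0263]
[383.6 258. ] -> [378. 256.]
[248.6 247.7] -> [252. 237.]
lip corner [ 0.4782 -0.1844  0.0039] gap 0.0004 tool [ 0.1819 -0.0434  0.0351]
lip tool [ 0.1805 -0.0009  0.0307]
V [[419.0, 219.0], [411.0, 256.0], [378.0, 256.0], [377.0, 221.0]] [[276.0, 255.0], [248.0, 283.0], [222.0, 279.0], [220.0, 274.0], [223.0, 254.0], [252.0, 237.0]]
```

```bash
python3 -m creep '[[0.0097,0,-0.0023,0,0,0],[0.0195,0,-0.0046,0,0,0],[0.0292,0,-0.007,0,0,0],[0.039,0,-0.0093,0,0,0],[0.0487,0,-0.0116,0,0,0],[0.0584,0,-0.0139,0,0,0],[0.0681,0,-0.0162,0,0,0],[0.0778,0,-0.0186,0,0,0]]'
python3 -c "
from h import *
S=snap('scene');T=snap('top');print(lipnow())
a=cv2.resize(T['bgr'][200:290,295:445],None,fx=2.6,fy=2.6,interpolation=cv2.INTER_CUBIC);b=cv2.resize(S['bgr'][170:295,190:340],None,fx=2.6,fy=2.6,interpolation=cv2.INTER_CUBIC)
cv2.imwrite('pics/m8.png',cv2.convertScaleAbs(np.hstack([np.vstack([a,np.zeros((b.shape[0]-a.shape[0],390,3),np.uint8)]),b]),alpha=1.6))"
```

```text
time_s: 15.67
ee_pos: [0.5213, -0.272, 0.0803]
orientation: [[-0.0, 1.0, 0.003], [0.973, 0.001, -0.232], [-0.232, 0.003, -0.973]]
contact_force: [-0.9, -0.2, 1.1]
grip_width: 0.0171
grasp_force: 61.6
[ 0.52111015 -0.10390556  0.00230057]
```

View pics/m8.png

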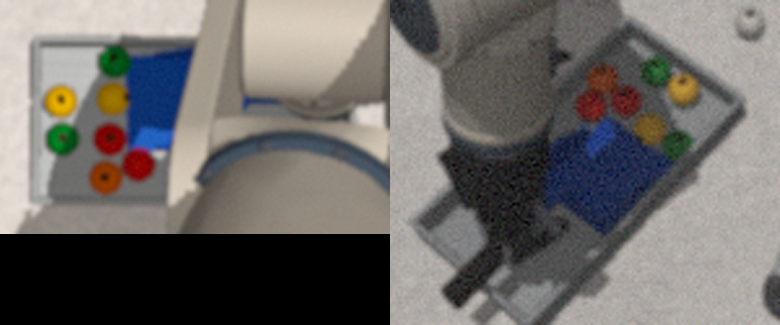

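```bash
python3 -m creep '[[0.0078,0,-0.0019,0,0,0],[0.0156,0,-0.0037,0,0,0],[0.0234,0,-0.0056,0,0,0],[0.0311,0,-0.0074,0,0,0],[0.0389,0,-0.0093,0,0,0],[0.0467,0,-0.0111,0,0,0],[0.0545,0,-0.013,0,0,0],[0.0623,0,-0.0149,0,0,0]]'
python3 -m creep '[[0.004,0,-0.001,0,0,0],[0.008,0,-0.002,0,0,0],[0.008,0,-0.002,0,0,0]]' |egrep 'ee_pos|contact'
python3 -m creep '[[0.004,0,-0.001,0,0,0],[0.008,0,-0.002,0,0,0],[0.008,0,-0.002,0,0,0]]' |egrep 'ee_pos|contact'
```

```text
time_s: 16.43
ee_pos: [0.5213, -0.2084, 0.0804]
orientation: [[-0.0, 1.0, 0.003], [0.973, 0.001, -0.232], [-0.232, 0.003, -0.973]]
contact_force: [0.2, 0.1, 0.3]
grip_width: 0.0169
grasp_force: 61.5
ee_pos: [0.5212, -0.2, 0.0803]
contact_force: [0.1, 1.0, -0.7]
ee_pos: [0.5212, -0.1921, 0.0804]
contact_force: [-0.2, 0.4, -0.8]
```

```bash
for i in 1 2 ; do python3 -m creep '[[0.002,0,-0.0005,0,0,0],[0.003,0,-0.0007,0,0,0],[0.003,0,-0.0007,0,0,0]]' |egrep 'ee_pos|contact';done
python3 -c "
from lip import *
print(lipnow());
S=snap('scene')
h=cv2.cvtColor(S['bgr'],cv2.COLOR_BGR2HSV)
for lab,lo,hi in(('yo',(8,140,60),(35,255,255)),('g',(40,80,25),(85,255,255)),('r',(0,150,50),(7,255,255))):
    n,l,s,c=cv2.connectedComponentsWithStats(cv2.inRange(h[160:300,185:345],lo,hi))
    for i in range(1,n):
        if s[i,4]>10:
            u=c[i]+[185,160];print(lab,s[i,4],onz(S,*u,.02)[:2].round(3))
"
```

```text
ee_pos: [0.5213, -0.1898, 0.0806]
contact_force: [0.1, -2.7, 0.9]
ee_pos: [0.5222, -0.1879, 0.0814]
contact_force: [1.3, -11.3, 2.9]
[ 0.52259066 -0.02060155  0.00308059]
yo 116 [ 0.537 -0.045]
g 80 [ 0.493 -0.03 ]
g 65 [ 0.557 -0.03 ]
r 23 [ 0.513 -0.061]
```

```bash
python3 -m creep '[[-0.003,0,0.0007,0,0,0],[-0.003,0.003,0.0007,0,0,0],[-0.003,0.005,0.0007,0,0,0],[-0.003,0.005,0.0007,0,0,0]]' |egrep 'ee_pos|contact'
python3 -c "
from h import *
l=lipnow();print(l)
for z,p in((.005,0),(.010,-4),(.017,-8),(.024,-12),(.031,-16)): to(*pose([l[0],-.023,z],90,p))"
```

```text
ee_pos: [0.5265, -0.1894, 0.0804]
contact_force: [-0.4, -1.4, 0.1]
[ 0.52662438 -0.02186651  0.00245552]
row [-0.0026, 0.0001, 0.0028, 0.16, 1.59, 0.01]
row [-0.0056, 0.0001, 0.0107, 0.16, 5.59, 0.01]
row [-0.0081, 0.0, 0.0168, 0.15, 9.59, 0.02]
row [-0.0097, 0.0, 0.0229, 0.15, 13.59, 0.02]
row [-0.0104, 0.0, 0.0289, 0.15, 17.59, 0.03]
```

```bash
python3 -m creep '[[-0.0026,0,0.0028,0,1.6,0],[-0.004,0,0.0068,0,3.6,0],[-0.0056,0,0.0107,0,5.6,0],[-0.0068,0,0.0138,0,7.6,0],[-0.0081,0,0.0168,0,9.6,0],[-0.009,0,0.02,0,11.6,0],[-0.0097,0,0.0229,0,13.6,0],[-0.0104,0,0.0289,0,17.6,0]]' |egrep 'ee_pos|contact'
cat > beads.py <<'E'
from h import *
def beads(fn=None,z=.02):
    for nm,w in(('scene',(160,310,185,360)),('top',(195,300,290,440))):
        S=snap(nm);h=cv2.cvtColor(S['bgr'],cv2.COLOR_BGR2HSV);r0,r1,c0,c1=w
        for lab,lo,hi in(('yo',(8,140,60),(35,255,255)),('g',(40,80,25),(85,255,255)),('r',(0,150,50),(7,255,255))):
            n,l,s,c=cv2.connectedComponentsWithStats(cv2.inRange(h[r0:r1,c0:c1],lo,hi))
            for i in range(1,n):
                if s[i,4]>10: u=c[i]+[c0,r0];print(nm,lab,s[i,4],onz(S,*u,z)[:2].round(3))
        if fn and nm=='scene': A=cv2.resize(S['bgr'][r0:r1,c0:c1],None,fx=2.2,fy=2.2)
        if fn and nm=='top': B=cv2.resize(S['bgr'][r0:r1,c0:c1],None,fx=2.6,fy=2.6)
    if fn:
        B=cv2.copyMakeBorder(B,0,max(0,A.shape[0]-B.shape[0]),0,0,0);cv2.imwrite('pics/'+fn,cv2.convertScaleAbs(np.hstack([B[:A.shape[0]],A]),alpha=1.6))
E
python3 -c "
from beads import *
beads('m9.png')"
```

```text
ee_pos: [0.5268, -0.2057, 0.0551]
contact_force: [-0.3, 0.5, -3.5]
scene yo 39 [ 0.447 -0.077]
scene yo 190 [ 0.527 -0.086]
scene g 100 [ 0.491 -0.045]
scene g 81 [ 0.544 -0.064]
scene r 33 [ 0.454 -0.105]
scene r 39 [ 0.501 -0.099]
top yo 249 [ 0.533 -0.092]
top yo 111 [ 0.447 -0.075]
top g 115 [ 0.556 -0.075]
top g 111 [ 0.501 -0.059]
top r 66 [ 0.501 -0.103]
top r 92 [ 0.455 -0.104]
```

View pics/m9.png

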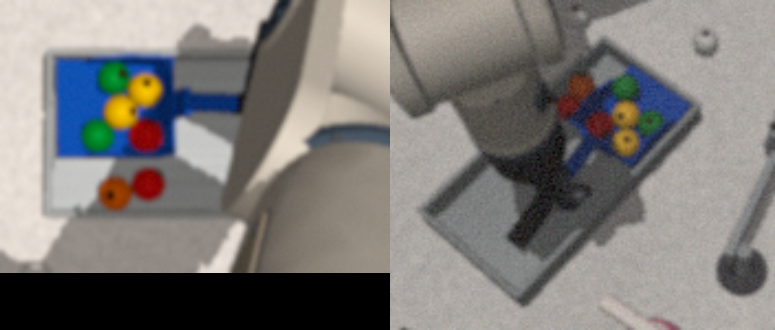

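```bash
python3 -c "
from h import *
s=st();l=lipnow();print(l)
p,R=pose([l[0]-.005,l[1]-.004,.19],90,-16);to(p,R)
s2=dict(s,ee_pos=p,orientation=R);to(*pose([.457,.25,.19],90,-16),s2)
for f in('pics/s1.png',None):
    b=cv2.imread(f) if f else snap('scene')['bgr']
    m=cv2.inRange(cv2.cvtColor(b,cv2.COLOR_BGR2HSV)[40:140,340:440],(20,150,60),(35,255,255));M=cv2.moments(m,True);print(M['m00'],M['m10']/M['m00'],M['m01']/M['m00'])
"
```

```text
18.58 [ 0.5263 -0.2073  0.0542] [0.4782 1.386  0.6946] 0.01733738859998952 61.67080879211426
[[ 0.0013  1.      0.0027]
 [ 0.9972 -0.0015  0.0749]
 [ 0.0749  0.0026 -0.9972]] [-23.8874  30.9481 107.8095   5.8579  42.994  -28.154 ]
[ 0.5267 -0.024   0.0308]
row [0.008, -0.0042, -0.1593, 0.15, -0.1, -0.08]
row [0.2773, -0.0647, 0.0204, 0.0, 0.0, 0.0]
77.0 69.16883116883118 28.636363636363637
126.0 66.22222222222223 33.98412698412698
```

```bash
python3 -m creep '[[0.001,-0.001,-0.02,0,0,0],[0.002,-0.002,-0.04,0,0,0],[0.003,-0.003,-0.06,0,0,0],[0.004,-0.004,-0.08,0,0,0],[0.005,-0.004,-0.1,0,0,0],[0.006,-0.004,-0.12,0,0,0],[0.007,-0.004,-0.14,0,0,0],[0.008,-0.004,-0.159,0,0,0]]' | egrep 'ee_pos|contact'
python3 -c "
from h import *
T=snap('top','t3.png')['bgr'];S=snap('scene','s3.png')['bgr']
g=lambda a,r:np.float32(cv2.cvtColor(a,cv2.COLOR_BGR2GRAY)[r[0]:r[1],r[2]:r[3]])
rt=(215,320,95,240);rs=(50,160,295,440)
t2=cv2.imread('pics/t2.png');s2=cv2.imread('pics/s2.png');s1=cv2.imread('pics/s1.png')
pc=lambda a,b,r:(cv2.phaseCorrelate(g(a,r),g(b,r),cv2.createHanningWindow((r[3]-r[2],r[1]-r[0]),cv2.CV_32F)),np.abs(g(a,r)-g(b,r)).mean())
print('top t2-now',pc(t2,T,rt));print('scene s1-s2',pc(s1,s2,rs),'s2-now',pc(s2,S,rs))
"
```

```text
ee_pos: [0.5215, -0.2096, 0.2149]
contact_force: [-0.3, -0.4, -2.6]
top t2-now (((0.018617203511979596, 0.01040247291437879), 0.9921430455902477), np.float32(0.5567816))
scene s1-s2 (((5.35319550617055, -3.3819530019005626), 0.4058258220884535), np.float32(19.152414)) s2-now (((0.09428888806039026, -8.926734103908984e-06), 1.191205480893453), np.float32(5.3474607))
```

```bash
python3 -c "
import cv2,numpy as np
t=cv2.imread('pics/t3.png')[205:325,100:250];s=cv2.imread('pics/s3.png')[40:170,290:450]
a=cv2.resize(t,None,fx=2.66,fy=2.66,interpolation=cv2.INTER_CUBIC);b=cv2.resize(s,None,fx=2.45,fy=2.45,interpolation=cv2.INTER_CUBIC)
H=max(len(a),len(b));f=lambda x:cv2.copyMakeBorder(x,0,H-len(x),0,0,0)
cv2.imwrite('pics/m10.png',cv2.convertScaleAbs(np.hstack([f(a),f(b)]),alpha=1.5))"
```

```text
(no output)
```

View pics/m10.png

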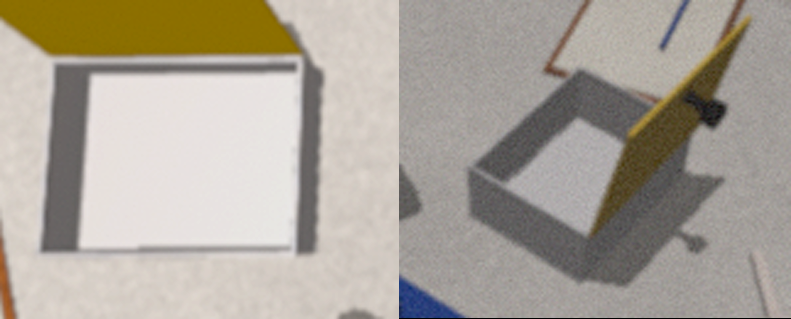

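```bash
python3 -c "
from h import *
T=snap('top')
for p in((119.5,226.4),(213.5,226.8),(212.8,299.7),(115.8,299.7)): print(onz(T,*p,.085).round(4))
s=st();l=lipnow();print(l)
"
```

```text
[0.548  0.4227 0.085 ]
[0.5443 0.2051 0.085 ]
[0.379  0.2016 0.085 ]
[0.3818 0.4192 0.085 ]
19.45 [ 0.5224 -0.2099  0.2149] [-0.3403 -0.417  -1.6788] 0.016812578613999176 61.172282695770264
[[-0.0011  1.      0.0047]
 [ 0.9975  0.0007  0.0701]
 [ 0.0701  0.0048 -0.9975]] [-24.1722  17.955  102.7328   4.329   60.7845 -26.3861]
[ 0.5224 -0.0268  0.1907]
```

```bash
python3 -m creep '[[0.008,-0.002,0.0006,0,0,0],[0.024,-0.005,0.0017,0,0,0],[0.044,-0.01,0.003,0,0,0],[0.066,-0.015,0.0046,0,0,0],[0.088,-0.019,0.006,0,0,0],[0.11,-0.024,0.0077,0,0,0],[0.132,-0.029,0.009,0,0,0],[0.154,-0.033,0.0108,0,0,0]]' | egrep 'ee_pos|contact'
python3 -m creep '[[0.022,-0.005,0.0015,0,0,0],[0.044,-0.01,0.003,0,0,0],[0.066,-0.015,0.0046,0,0,0],[0.088,-0.019,0.006,0,0,0],[0.108,-0.023,0.0075,0,0,0],[0.124,-0.026,0.0087,0,0,0],[0.134,-0.028,0.0094,0,0,0],[0.137,-0.029,0.0096,0,0,0]]' | egrep 'ee_pos|contact'
python3 -c "
from h import *
s=st();l=lipnow();print(l)
for z,p in((.16,-9),(.15,-2),(.14,5),(.13,10),(.12,15),(.11,20),(.10,25),(.09,30)): to(*pose([.460,.265,z],90,p))
"
```

```text
ee_pos: [0.4867, -0.0534, 0.2129]
contact_force: [-0.4, 0.4, -2.2]
ee_pos: [0.4581, 0.0834, 0.2138]
contact_force: [0.3, -0.2, -2.1]
20.78 [0.4581 0.0834 0.2138] [ 0.3414 -0.1704 -2.1   ] 0.017036111908492156 61.17187857627869
[[-0.0024  1.      0.0004]
 [ 0.9973  0.0023  0.073 ]
 [ 0.073   0.0006 -0.9973]] [  7.2969   8.6025 115.4268   5.0386  55.5174   4.324 ]
[0.4577 0.2666 0.1901]
row [0.0021, 0.0019, 0.0081, 0.03, -6.99, 0.13]
row [0.0098, 0.0019, -0.0028, 0.04, -13.99, 0.13]
row [0.02, 0.002, -0.0125, 0.05, -20.99, 0.13]
row [0.0286, 0.002, -0.0158, 0.05, -25.99, 0.13]
row [0.0382, 0.002, -0.0181, 0.06, -30.99, 0.13]
row [0.0489, 0.002, -0.0196, 0.07, -35.99, 0.12]
row [0.0605, 0.0021, -0.0199, 0.07, -40.99, 0.12]
row [0.073, 0.0021, -0.0192, 0.08, -45.99, 0.12]
```

```bash
python3 -c "
from h import *
for z,p in((.16,-12),(.135,-8),(.115,-3),(.1,2),(.098,7),(.096,12),(.094,18),(.092,24)): to(*pose([.460,.265,z],90,p))
"
```

```text
row [-0.0008, 0.0019, 0.0174, 0.03, -3.99, 0.14]
row [0.0013, 0.0019, 0.03, 0.03, -7.99, 0.13]
row [0.0059, 0.0019, 0.035, 0.04, -12.99, 0.13]
row [0.0121, 0.0019, 0.0356, 0.05, -17.99, 0.13]
row [0.0205, 0.0019, 0.024, 0.05, -22.99, 0.13]
row [0.0301, 0.002, 0.0131, 0.06, -27.99, 0.13]
row [0.043, 0.002, 0.0008, 0.06, -33.99, 0.13]
row [0.0574, 0.002, -0.01, 0.07, -39.99, 0.12]
```

```bash
python3 -m creep '[[-0.001,0.002,0.0174,0,-4,0],[0.0013,0.002,0.03,0,-8,0],[0.006,0.002,0.035,0,-13,0],[0.012,0.002,0.0356,0,-18,0],[0.0205,0.002,0.024,0,-23,0],[0.03,0.002,0.013,0,-28,0],[0.043,0.002,0.001,0,-34,0],[0.0575,0.002,-0.01,0,-40,0]]'
python3 -c "
from h import *
s=st();print(lipnow())
for z,p in((.092,30),(.092,36)): to(*pose([.460,.265,z],90,p))
"
```

```text
time_s: 21.45
ee_pos: [0.4617, 0.1384, 0.2298]
orientation: [[0.003, 1.0, 0.004], [0.808, -0.0, -0.589], [-0.589, 0.005, -0.808]]
contact_force: [-0.3, 0.4, -2.6]
grip_width: 0.017
grasp_force: 61.2
21.45 [0.4617 0.1384 0.2298] [-0.2632  0.3514 -2.6313] 0.01700787689003873 61.21042728424072
[[ 0.0031  1.      0.0037]
 [ 0.8082 -0.0003 -0.589 ]
 [-0.589   0.0049 -0.8082]] [ 35.0995  20.5802 105.6359 -29.6504  78.0691  47.8116]
[0.4624 0.2629 0.0933]
row [0.0071, -0.0017, -0.018, 0.21, -5.72, -0.19]
row [0.0138, -0.0016, -0.0362, 0.2, -11.72, -0.2]
```

```bash
python3 -m creep '[[0.007,-0.002,-0.018,0,-5.7,0],[0.014,-0.002,-0.036,0,-11.7,0],[0.014,-0.002,-0.036,0,-11.7,0],[0.014,-0.002,-0.036,0,-11.7,0],[0.014,-0.002,-0.036,0,-11.7,0],[0.014,-0.002,-0.036,0,-11.7,0],[0.014,-0.002,-0.036,0,-11.7,0]]'|egrep 'time|ee_pos|contact'
cat > inbox.py <<'E'
from h import *
def inbox():
    for nm,w in(('scene',(60,150,295,410)),('top',(215,310,105,220))):
        S=snap(nm);h=cv2.cvtColor(S['bgr'],cv2.COLOR_BGR2HSV);r0,r1,c0,c1=w
        for lab,lo,hi in(('yo',(8,140,60),(35,255,255)),('g',(40,80,25),(85,255,255)),('r',(0,150,50),(7,255,255))):
            n,l,s,c=cv2.connectedComponentsWithStats(cv2.inRange(h[r0:r1,c0:c1],lo,hi))
            for i in range(1,n):
                if s[i,4]>10: print(nm,lab,s[i,4],(c[i]+[c0,r0]).round(),onz(S,*(c[i]+[c0,r0]),.02)[:2].round(3))
E
python3 -c "
from inbox import *
inbox()
from beads import beads;beads()"
```

```text
time_s: 22.03
ee_pos: [0.4595, 0.1695, 0.2501]
contact_force: [-0.2, 0.3, -1.2]
scene yo 89 [395.  85.] [0.47  0.483]
scene yo 40 [376. 100.] [0.46  0.388]
scene g 47 [363.  96.] [0.418 0.379]
top yo 990 [159. 220.] [0.574 0.355]
top g 15 [137. 234.] [0.539 0.408]
top g 117 [146. 284.] [0.418 0.379]
top r 96 [134. 291.] [0.402 0.407]
scene yo 68 [ 0.447 -0.076]
scene r 59 [ 0.453 -0.103]
top yo 112 [ 0.447 -0.074]
top r 92 [ 0.455 -0.105]
```

```bash
cat > chain.py <<'E'
from h import *
def chain(*calls):
    s=readout.get_state()
    for c in calls:
        print('--')
        for a in c: to(*pose(*a),s)
        p,R=pose(*c[-1]);s=dict(s,ee_pos=p,orientation=R)
E
python3 -c "
from chain import *
chain([([.46,.25,.12],90,30),([.46,.25,.15],90,20),([.46,.24,.17],90,12),([.46,.22,.18],90,5),([.46,.20,.18],90,1.5)],[([.478,-.1,.18],90,1.5)],[([.478,-.185,.15],90,1.5),([.478,-.185,.03],90,1.5)])"
```

```text
--
row [-0.0338, 0.0004, 0.0101, 0.11, 5.66, -0.14]
row [-0.0564, 0.0004, 0.0221, 0.12, 15.66, -0.13]
row [-0.0742, 0.0005, 0.0414, 0.13, 23.66, -0.13]
row [-0.089, 0.0004, 0.0711, 0.14, 30.66, -0.12]
row [-0.0985, 0.0004, 0.0964, 0.14, 34.16, -0.12]
--
row [-0.292, 0.018, 0.069, 0.0, 0.0, 0.0]
--
row [-0.0758, 0.0, 0.0487, 0.0, 0.0, 0.0]
row [-0.0482, 0.0, 0.1655, 0.0, 0.0, 0.0]
```

```bash
python3 -m creep '[[-0.034,0,0.01,0,5.7,0],[-0.045,0,0.016,0,10.7,0],[-0.056,0,0.022,0,15.7,0],[-0.074,0,0.041,0,22,0],[-0.089,0,0.071,0,28.5,0],[-0.0985,0,0.096,0,34.2,0],[-0.0985,0,0.096,0,34.2,0]]'|egrep 'ee_pos|contact'
python3 -m creep '[[-0.292,0.018,0.069,0,0,0],[-0.292,0.018,0.069,0,0,0],[-0.292,0.018,0.069,0,0,0],[-0.292,0.018,0.069,0,0,0],[-0.292,0.018,0.069,0,0,0],[-0.292,0.018,0.069,0,0,0],[-0.292,0.018,0.069,0,0,0],[-0.292,0.018,0.069,0,0,0]]'|egrep 'ee_pos|contact'
python3 -m creep '[[-0.04,0,0.025,0,0,0],[-0.0758,0,0.049,0,0,0],[-0.066,0,0.09,0,0,0],[-0.057,0,0.13,0,0,0],[-0.0482,0,0.1655,0,0,0],[-0.0482,0,0.1655,0,0,0],[-0.0482,0,0.1655,0,0,0]]'|egrep 'ee_pos|contact'
python3 -c "
from chain import *
st();print(lipnow());chain([([.478,-.185,.01],90,1.5),([.478,-.185,.003],90,1.5)])
from inbox import inbox;inbox()
from lip import lip;lip()"
```

```text
ee_pos: [0.4584, 0.0264, 0.2579]
contact_force: [0.5, -1.2, -1.4]
ee_pos: [0.4775, -0.2719, 0.2583]
contact_force: [0.3, -0.1, -1.1]
ee_pos: [0.4769, -0.3508, 0.1064]
contact_force: [0.8, -0.5, -0.9]
24.07 [ 0.4769 -0.3508  0.1064] [ 0.7932 -0.4784 -0.9203] 0.0170514862497601 61.29167675971985
[[-0.0009  1.     -0.0018]
 [ 0.9737  0.0005 -0.2279]
 [-0.2279 -0.0019 -0.9737]] [-30.4071  25.511  109.5078 -17.9953  39.7208 -17.0835]
[ 0.4766 -0.183   0.0291]
--
row [0.0025, 0.0012, 0.0186, -0.1, -0.13, 0.05]
row [0.0041, 0.0012, 0.0255, -0.1, -0.13, 0.05]
scene yo 164 [388.  90.] [0.467 0.446]
scene g 51 [363.  96.] [0.419 0.379]
scene r 32 [364.  88.] [0.401 0.409]
top yo 1013 [160. 220.] [0.573 0.354]
top yo 109 [171. 238.] [0.527 0.323]
top yo 113 [137. 268.] [0.456 0.402]
top g 118 [137. 238.] [0.528 0.407]
top g 109 [145. 284.] [0.418 0.379]
top r 106 [133. 291.] [0.402 0.408]
[384.1 237. ] -> [379. 236.]
[261.5 253.6] -> [263. 242.]
lip corner [ 0.5235 -0.1852  0.0349] gap 0.0021 tool [0.1799 0.0439 0.0347]
[385.6 274.2] -> [379. 272.]
[235.1 233.2] -> [237. 222.]
lip corner [ 0.4362 -0.1834  0.0352] gap 0.006 tool [ 0.1816 -0.0434  0.0336]
lip tool [0.1807 0.0002 0.0341]
V [[422.0, 235.0], [425.0, 250.0], [419.0, 272.0], [379.0, 272.0], [379.0, 236.0]] [[263.0, 242.0], [236.0, 270.0], [204.0, 260.0], [206.0, 242.0], [216.0, 232.0], [237.0, 222.0]]
```

```bash
python3 -m creep '[[0.0012,0.0025,0.01,0,0,0],[0.0025,0.0025,0.018,0,0,0],[0.0035,0.0025,0.0225,0,0,0],[0.0035,0.0025,0.0225,0,0,0]]'|egrep 'ee_pos|contact'
for i in 1 2; do python3 -m creep '[[0.0005,0,0.002,0,0,0],[0.0005,0,0.002,0,0,0]]'|egrep 'ee_pos|contact'; done
```

```text
ee_pos: [0.4801, -0.353, 0.0839]
contact_force: [-0.1, 1.1, -2.2]
ee_pos: [0.4806, -0.3533, 0.0827]
contact_force: [-0.5, -0.3, -1.1]
ee_pos: [0.4808, -0.3534, 0.0808]
contact_force: [-0.5, -0.1, -1.5]
```

```bash
python3 -m creep '[[0.0097,-0.001,-0.0018,0,0,0],[0.0195,-0.002,-0.0041,0,0,0],[0.0292,-0.002,-0.0065,0,0,0],[0.039,-0.002,-0.0088,0,0,0],[0.0487,-0.002,-0.0111,0,0,0],[0.0584,-0.002,-0.0134,0,0,0],[0.0681,-0.002,-0.0157,0,0,0],[0.0778,-0.002,-0.0181,0,0,0]]'|egrep 'ee_pos|contact'
python3 -m creep '[[0.0078,0,-0.0019,0,0,0],[0.0156,0,-0.0037,0,0,0],[0.0234,0,-0.0056,0,0,0],[0.0311,0,-0.0074,0,0,0],[0.0389,0,-0.0093,0,0,0],[0.0467,0,-0.0111,0,0,0],[0.0545,0,-0.013,0,0,0],[0.0623,0,-0.0149,0,0,0]]'|egrep 'ee_pos|contact'
python3 -m creep '[[0.004,0,-0.001,0,0,0],[0.008,0,-0.002,0,0,0],[0.012,0,-0.003,0,0,0],[0.015,0,-0.0036,0,0,0],[0.015,0,-0.0036,0,0,0]]' |egrep 'ee_pos|contact'
python3 -c "
from beads import *
print(lipnow());beads()"
```

```text
ee_pos: [0.4788, -0.2724, 0.0807]
contact_force: [-0.6, -0.8, -1.6]
ee_pos: [0.4787, -0.2087, 0.0809]
contact_force: [-0.1, -0.5, -1.1]
ee_pos: [0.4787, -0.1936, 0.0808]
contact_force: [0.6, 0.4, -0.7]
[ 0.47876374 -0.02594344  0.00321699]
scene yo 38 [ 0.444 -0.03 ]
scene r 27 [ 0.488 -0.032]
top yo 39 [ 0.447 -0.022]
top r 58 [ 0.488 -0.029]
```

```bash
for i in 1 2; do python3 -m creep '[[0.002,0,-0.0005,0,0,0],[0.003,0,-0.0007,0,0,0],[0.003,0,-0.0007,0,0,0]]' |egrep 'ee_pos|contact';done
python3 -m creep '[[-0.002,0,0.0005,0,0,0],[-0.002,-0.002,0.0005,0,0,0],[-0.002,-0.004,0.0005,0,0,0],[-0.002,-0.004,0.0005,0,0,0]]' |egrep 'ee_pos|contact'
python3 -c "
from beads import *
beads();l=lipnow();print(l)
for z,p in((.005,0),(.010,-4),(.017,-8),(.024,-12),(.031,-16)): to(*pose([l[0],-.023,z],90,p))"
```

```text
ee_pos: [0.4787, -0.1909, 0.0809]
contact_force: [-0.2, -0.4, -1.7]
ee_pos: [0.4787, -0.1877, 0.0809]
contact_force: [-0.7, 0.8, -2.3]
ee_pos: [0.4754, -0.1901, 0.0812]
contact_force: [3.3, 0.3, -1.9]
scene yo 38 [ 0.444 -0.032]
scene r 12 [ 0.441 -0.024]
scene r 29 [ 0.483 -0.031]
top yo 18 [ 0.447 -0.02 ]
top r 42 [ 0.484 -0.026]
[ 0.47573694 -0.02243531  0.00348931]
row [-0.0018, 0.0003, 0.0034, 0.25, 1.5, -0.05]
row [-0.0048, 0.0003, 0.0113, 0.25, 5.5, -0.04]
row [-0.0073, 0.0003, 0.0174, 0.25, 9.5, -0.03]
row [-0.0089, 0.0002, 0.0235, 0.25, 13.5, -0.02]
row [-0.0096, 0.0002, 0.0295, 0.25, 17.5, -0.01]
```

```bash
python3 -m creep '[[-0.0018,0.0005,0.0034,0,1.5,0],[-0.0033,0.001,0.0074,0,3.5,0],[-0.0048,0.001,0.0113,0,5.5,0],[-0.006,0.001,0.0144,0,7.5,0],[-0.0073,0.001,0.0174,0,9.5,0],[-0.0082,0.001,0.0206,0,11.5,0],[-0.0089,0.001,0.0235,0,13.5,0],[-0.0096,0.001,0.0295,0,17.5,0]]' |egrep 'ee_pos|contact'
python3 -c "
from beads import *
print(lipnow());beads()"
```

```text
ee_pos: [0.4764, -0.2058, 0.055]
contact_force: [1.9, -0.1, -2.3]
[ 0.47619025 -0.02252124  0.03151348]
scene yo 47 [ 0.447 -0.09 ]
scene r 11 [ 0.458 -0.09 ]
scene r 46 [ 0.48  -0.099]
top yo 92 [ 0.451 -0.104]
top r 64 [ 0.483 -0.104]
```

```bash
python3 -m creep '[[0.001,0.002,-0.02,0,0,0],[0.002,0.004,-0.04,0,0,0],[0.003,0.004,-0.06,0,0,0],[0.004,0.004,-0.08,0,0,0],[0.005,0.004,-0.1,0,0,0],[0.006,0.004,-0.12,0,0,0],[0.007,0.004,-0.14,0,0,0],[0.008,0.004,-0.159,0,0,0]]' | egrep 'ee_pos|contact'
python3 -m creep '[[0.008,-0.001,0.0006,0,0,0],[0.024,-0.002,0.0017,0,0,0],[0.044,-0.003,0.003,0,0,0],[0.066,-0.005,0.0046,0,0,0],[0.088,-0.006,0.006,0,0,0],[0.11,-0.008,0.0077,0,0,0],[0.132,-0.009,0.009,0,0,0],[0.154,-0.01,0.0108,0,0,0]]' | egrep 'ee_pos|contact'
python3 -m creep '[[0.022,-0.001,0.0015,0,0,0],[0.044,-0.003,0.003,0,0,0],[0.066,-0.005,0.0046,0,0,0],[0.088,-0.006,0.006,0,0,0],[0.108,-0.007,0.0075,0,0,0],[0.124,-0.008,0.0087,0,0,0],[0.134,-0.009,0.0094,0,0,0],[0.137,-0.009,0.0096,0,0,0]]' | egrep 'ee_pos|contact'
python3 -c "
from inbox import *
from beads import beads
s=st();print(lipnow());inbox();beads()
for z,p in((.16,-12),(.135,-8),(.115,-3),(.1,2),(.098,7),(.096,12),(.094,18),(.092,24)): to(*pose([.460,.265,z],90,p))"
```

```text
ee_pos: [0.4783, -0.2094, 0.2143]
contact_force: [0.1, 0.1, -1.5]
ee_pos: [0.4676, -0.0539, 0.2127]
contact_force: [0.5, -0.3, -1.8]
ee_pos: [0.4588, 0.0832, 0.2134]
contact_force: [0.2, 0.2, -1.2]
30.48 [0.4588 0.0832 0.2134] [ 0.2217  0.168  -1.2107] 0.017225982592124642 61.24239206314087
[[-0.0022  1.      0.0008]
 [ 0.9974  0.0021  0.0721]
 [ 0.0721  0.0009 -0.9974]] [  7.31     8.6825 115.3763   4.9715  55.4712   4.3826]
[0.4584 0.2664 0.1896]
scene yo 87 [396.  84.] [0.471 0.484]
scene yo 14 [330.  89.] [0.319 0.339]
scene yo 68 [378.  98.] [0.461 0.402]
scene g 35 [364.  97.] [0.424 0.377]
scene r 21 [339.  96.] [0.361 0.333]
top yo 802 [149. 220.] [0.574 0.38 ]
top yo 73 [170. 237.] [0.53  0.325]
top yo 113 [137. 268.] [0.456 0.402]
top g 118 [137. 238.] [0.528 0.407]
top g 110 [146. 284.] [0.418 0.379]
top r 109 [133. 291.] [0.402 0.408]
row [0.0012, -0.0, 0.0179, 0.13, -3.96, 0.04]
row [0.0032, -0.0, 0.0305, 0.13, -7.96, 0.03]
row [0.0078, -0.0, 0.0355, 0.13, -12.96, 0.03]
row [0.0141, -0.0, 0.0361, 0.13, -17.96, 0.02]
row [0.0224, -0.0, 0.0245, 0.13, -22.96, 0.01]
row [0.032, 0.0, 0.0136, 0.13, -27.96, 0.01]
row [0.0449, 0.0001, 0.0013, 0.13, -33.96, 0.0]
row [0.0593, 0.0001, -0.0095, 0.14, -39.96, -0.01]
```

```bash
python3 -m creep '[[0.001,0,0.0179,0,-4,0],[0.003,0,0.0305,0,-8,0],[0.008,0,0.0355,0,-13,0],[0.014,0,0.036,0,-18,0],[0.0225,0,0.0245,0,-23,0],[0.032,0,0.0136,0,-28,0],[0.045,0,0.001,0,-34,0],[0.0593,0,-0.0095,0,-40,0]]'|egrep 'ee_pos|contact'
python3 -m creep '[[0.007,-0.002,-0.018,0,-5.7,0],[0.014,-0.002,-0.036,0,-11.7,0],[0.014,-0.002,-0.036,0,-11.7,0],[0.014,-0.002,-0.036,0,-11.7,0],[0.014,-0.002,-0.036,0,-11.7,0],[0.014,-0.002,-0.036,0,-11.7,0],[0.014,-0.002,-0.036,0,-11.7,0]]'|egrep 'time|ee_pos|contact'
python3 -m creep '[[-0.034,0,0.01,0,5.7,0],[-0.045,0,0.016,0,10.7,0],[-0.056,0,0.022,0,15.7,0],[-0.074,0,0.041,0,22,0],[-0.089,0,0.071,0,28.5,0],[-0.0985,0,0.096,0,34.2,0],[-0.0985,0,0.096,0,34.2,0]]'|egrep 'ee_pos|contact'
python3 -m creep '[[-0.22,0,0,0,0,0],[-0.22,0,0,0,0,0],[-0.22,0,0,0,0,0],[-0.22,0,0,0,0,0],[-0.22,0,0,0,0,0],[-0.22,0,0,0,0,0],[-0.22,0,0,0,0,0]]'|egrep 'ee_pos|contact'
python3 -c "
from inbox import *
from beads import beads
s=st();print(lipnow());inbox();beads();print('lip');from lip import lip;lip()"
```

```text
ee_pos: [0.4609, 0.1402, 0.2297]
contact_force: [0.5, -0.3, -2.7]
time_s: 31.93
ee_pos: [0.4582, 0.1715, 0.2495]
contact_force: [-0.2, -0.1, -1.6]
ee_pos: [0.4567, 0.0279, 0.2574]
contact_force: [0.1, 0.0, -2.3]
ee_pos: [0.4573, -0.1821, 0.309]
contact_force: [0.9, 0.6, -2.2]
33.1 [ 0.4573 -0.1821  0.309 ] [ 0.9385  0.5826 -2.2485] 0.017094421128187473 61.269800662994385
[[ 0.0056  1.      0.0033]
 [ 0.9728 -0.0047 -0.2317]
 [-0.2317  0.0046 -0.9728]] [-13.551    3.4906 108.9834 -14.36    64.8475  -7.4259]
[ 0.4585 -0.0146  0.2311]
scene yo 205 [385.  94.] [0.468 0.43 ]
scene g 53 [363.  96.] [0.419 0.38 ]
scene r 28 [363.  88.] [0.397 0.408]
top yo 1014 [160. 220.] [0.573 0.354]
top yo 109 [171. 238.] [0.527 0.323]
top yo 239 [141. 265.] [0.463 0.393]
top g 118 [137. 238.] [0.528 0.407]
top g 113 [145. 284.] [0.417 0.381]
top r 99 [144. 250.] [0.5   0.389]
top r 107 [134. 292.] [0.398 0.407]
lip
[313.7 237.3] -> [343. 270.]
[295.1 156.2] -> [297. 141.]
lip corner [ 0.469  -0.0501  0.2385] gap 0.0964 tool [0.1401 0.0113 0.0376]
[314.2 282.7] -> [341. 280.]
[265.  136.9] -> [270. 124.]
lip corner [ 0.432  -0.0577  0.2747] gap 0.0528 tool [ 0.1244 -0.0256  0.0041]
lip tool [ 0.1322 -0.0071  0.0208]
V [[343.0, 270.0], [355.0, 272.0], [356.0, 279.0], [341.0, 280.0]] [[248.0, 125.0], [270.0, 124.0], [297.0, 141.0], [269.0, 167.0], [246.0, 152.0], [240.0, 133.0]]
```

```bash
cat >> h.py <<'E'
O=np.array([.0428,0,0.])
def opose(o,yaw,pitch=0):
    R=tooldown(yaw)@Ro.from_euler('y',-(PT+pitch),degrees=True).as_matrix();return np.array(o)-R@O,R
E
python3 -c "
from h import *
s=readout.get_state();Ry=Ro.from_euler('y',-PT,degrees=True).as_matrix()
R=tooldown(40)@Ry;to([.46,-.08,.29],R)
s=dict(s,ee_pos=[.46,-.08,.29],orientation=R);p,Q=opose([.690,-.007,.18],13.5);print(p);to(p,Q,s)"
```

```text
row [0.0989, 0.0022, -0.0056, 10.99, 1.34, 48.88]
[ 0.64926205 -0.01678032  0.18875243]
row [0.2024, 0.0732, 0.0611, 5.42, 0.0, 25.94]
```

```bash
python3 -m creep '[[0.0124,0,-0.001,1.4,0.2,6.1],[0.0248,0,-0.0015,2.7,0.3,12.2],[0.0371,0.001,-0.002,4.1,0.5,18.3],[0.0495,0.001,-0.003,5.5,0.7,24.4],[0.062,0.001,-0.004,6.9,0.8,30.5],[0.0742,0.002,-0.004,8.2,1,36.7],[0.0865,0.002,-0.005,9.6,1.2,42.8],[0.099,0.002,-0.0056,11,1.34,48.9]]'|egrep 'ee_pos|contact'
python3 -m creep '[[0.025,0.009,0,1.1,0,5.2],[0.051,0.018,0,2.2,0,10.4],[0.078,0.028,0,3.3,0,15.6],[0.106,0.038,0.02,4.4,0,20.8],[0.136,0.05,0.04,5.4,0,26],[0.17,0.062,0.061,5.4,0,26],[0.2024,0.0732,0.061,5.4,0,26],[0.2024,0.0732,0.061,5.4,0,26]]'|egrep 'ee_pos|contact'
python3 -m creep '[[0,0,0,0,0,0],[0,0,0,0,0,0],[0,0,0,0,0,0]]'|egrep 'ee_pos|contact'
python3 -c "
from lip import *
s=st();lip();snap('wrist','w8.png');to(*opose([.690,-.007,.16],13.5))
S=snap('scene','s8.png');T=snap('top','t8.png')
A=cv2.resize(cv2.imread('pics/w8.png'),(480,300));B=cv2.resize(S['bgr'][170:290,320:440],(320,320));C=cv2.resize(T['bgr'][105:225,240:370],(320,295))
Z=np.zeros((600,800,3),np.uint8);Z[:300,:480]=A;Z[:320,480:]=cv2.convertScaleAbs(B,alpha=1.6);Z[305:600,480:800]=cv2.convertScaleAbs(C,alpha=1.6);cv2.imwrite('pics/m11.png',Z)
"
```

```text
ee_pos: [0.4601, -0.0792, 0.29]
contact_force: [1.1, 0.3, -2.5]
ee_pos: [0.6526, -0.0148, 0.1852]
contact_force: [-1.0, 0.3, -0.3]
ee_pos: [0.6488, -0.0177, 0.1899]
contact_force: [-0.4, -0.3, -1.0]
34.98 [ 0.6488 -0.0177  0.1899] [-0.382  -0.3313 -1.0316] 0.01705239053522728 61.286702156066895
[[ 0.9524  0.2317 -0.1983]
 [ 0.2266 -0.9728 -0.0482]
 [-0.204   0.001  -0.979 ]] [-0.3113 31.6442 85.3859 -2.935  74.4233 77.3718]
[312.5 118.1] -> [ 54. 293.]
[401.7 253.7] -> [413. 249.]
lip corner [ 0.566   0.7062 -0.7113] gap 0.636 tool [ 0.269  -0.7243  0.8637]
[275.7 126.9] -> [ 54. 293.]
[414.6 221.1] -> [424. 218.]
lip corner [ 0.3805  2.4205 -3.4463] gap 0.3263 tool [ 1.0389 -2.4377  3.4952]
lip tool [ 0.654  -1.581   2.1795]
V [[54.0, 293.0], [2.0, 307.0]] [[358.0, 192.0], [388.0, 192.0], [424.0, 218.0], [413.0, 249.0], [372.0, 232.0]]
row [0.0048, -0.0014, 0.021, 0.03, -0.09, -0.17]
```

```bash
sed -i "s/m\[:,440:\]\*=(im is T)/m[:,440:]*=(im is T);m[:,:200]=0/" lip.py; python3 -c "
from lip import *
L=lip();print(np.degrees(np.arctan2(L[2]-.008,L[0])))"
```

```text
[312.8 117.8] -> [277. 125.]
[401.8 254. ] -> [413. 249.]
lip corner [ 0.8203  0.0587 -0.0142] gap 0.0251 tool [ 0.2218 -0.0356  0.1626]
[276.  126.6] -> [277. 125.]
[414.7 221.4] -> [424. 218.]
lip corner [0.7952 0.0655 0.0964] gap 0.0215 tool [ 0.177 -0.048  0.059]
lip tool [ 0.1994 -0.0418  0.1108]
V [[274.0, 114.0], [277.0, 125.0]] [[359.0, 192.0], [389.0, 193.0], [424.0, 218.0], [413.0, 249.0], [372.0, 233.0], [357.0, 196.0]]
27.27859749033718
```

View pics/m11.png

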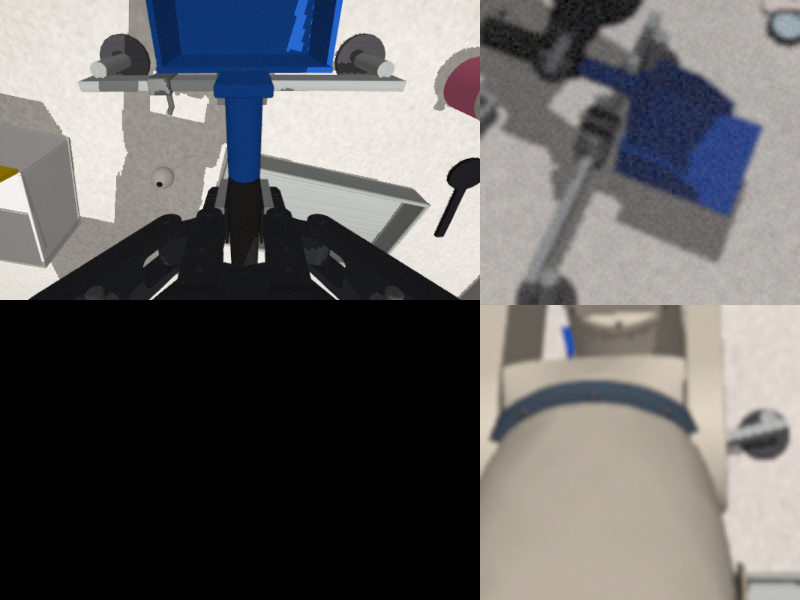

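```bash
python3 -c "
from h import *
s=readout.get_state();S=snap('scene');R=np.array(s['orientation']);t=np.array(s['ee_pos'])
for y,px in((.046,(413,249)),(-.046,(424,218))):
    o,d=ray(S,*px);o=R.T@(o-t);d=R.T@d;k=(y-o[1])/d[1];print((o+k*d).round(4))
W=snap('wrist')
def pair(a,b,w):
    o,da=ray(W,*a);o,db=ray(W,*b);k=w/np.linalg.norm(da-db);return [(R.T@(o+k*d-t)).round(4) for d in(da,db)]
f=640/480
print('back wall top',pair((157*f,72*f),(334*f,72*f),.092))
print('neck/grip',pair((226.5*f,181*f),(261*f,181*f),.018))
# clip from rail ends this view
r1=onz(W,79*f,85*f,.062);r2=onz(W,405*f,85*f,.062);print(r1,r2,(r1+r2)/2,np.linalg.norm(r1-r2))
"
```

```text
[0.1807 0.046  0.0277]
[ 0.1821 -0.046   0.0422]
back wall top [array([ 0.0755, -0.045 ,  0.0115]), array([0.0754, 0.047 , 0.0115])]
neck/grip [array([ 0.021 , -0.0089, -0.0042]), array([ 0.0209,  0.0091, -0.0042])]
[0.65122463 0.1458045  0.062     ] [ 0.72371405 -0.16108996  0.062     ] [ 0.68746934 -0.00764273  0.062     ] 0.3153393846529189
```

```bash
python3 -m creep '[[0.004,0,0.02,0,0,0],[0.008,0,0.039,0,0,0],[0.0112,0,0.054,0,0,0],[0.0112,0,0.054,0,0,0],[0.0112,0,0.054,0,0,0]]'|egrep 'ee_pos|contact'
for i in 1 2 3; do python3 -m creep '[[0.001,0,0.005,0,0,0],[0.002,0,0.01,0,0,0],[0.002,0,0.01,0,0,0],[0.002,0,0.01,0,0,0]]'|egrep 'ee_pos|orient|contact'; done
python3 -c "
from h import *
s=st();print(np.array(s['ee_pos'])+np.array(s['orientation'])@O)"
```

```text
ee_pos: [0.649, -0.0181, 0.1336]
contact_force: [0.9, 0.6, -1.2]
ee_pos: [0.6495, -0.0181, 0.1242]
orientation: [[0.953, 0.231, -0.198], [0.226, -0.973, -0.048], [-0.204, 0.001, -0.979]]
contact_force: [0.0, -0.5, -1.2]
ee_pos: [0.65, -0.0177, 0.1137]
orientation: [[0.953, 0.231, -0.197], [0.226, -0.973, -0.047], [-0.202, 0.001, -0.979]]
contact_force: [2.8, 3.2, -0.2]
ee_pos: [0.6487, -0.0179, 0.1023]
orientation: [[0.952, 0.231, -0.2], [0.226, -0.973, -0.048], [-0.205, 0.0, -0.979]]
contact_force: [3.0, 3.3, -5.9]
36.85 [ 0.6487 -0.0179  0.1023] [ 3.0006  3.2997 -5.875 ] 0.017036500379405923 60.95129191875458
[[ 0.9522  0.2311 -0.1995]
 [ 0.2262 -0.9729 -0.0476]
 [-0.2051  0.0002 -0.9787]] [-0.3442 37.1189 88.2332 -3.0598 66.185  77.8114]
[ 0.6895 -0.0082  0.0936]
```

```bash
for i in 1 2; do python3 -m creep '[[0.0003,0,0.0015,0,0,0],[0.0003,0,0.0015,0,0,0],[0.0003,0,0.0015,0,0,0]]'|egrep 'ee_pos|contact'; done
```

```text
ee_pos: [0.6488, -0.018, 0.1019]
contact_force: [-0.4, 4.2, -1.8]
ee_pos: [0.6488, -0.018, 0.1016]
contact_force: [-3.9, 5.4, 8.2]
```

```bash
python3 -m creep '[[0,0,-0.0015,0,0,0],[0,0,-0.0015,0,0,0],[0,0,-0.0015,0,0,0],[0,0,-0.0015,0,0,0],[0,0,-0.0015,0,0,0]]' 0.05|egrep 'ee_pos|contact|grip'
python3 -m creep '[[-0.004,0,-0.02,0,0,0],[-0.008,0,-0.04,0,0,0],[-0.016,0,-0.08,0,0,0],[-0.024,0,-0.12,0,0,0],[-0.032,0,-0.16,0,0,0],[-0.032,0,-0.16,0,0,0]]'|egrep 'ee_pos|contact|grip'
python3 -m creep '[[0,0,0,0,0,0],[0,0,0,0,0,0],[0,0,0,0,0,0]]'|egrep 'ee_pos|contact'
python3 -c "
from h import *
s=st();W=snap('wrist','w9.png');S=snap('scene','s9.png');T=snap('top','t9.png')
h=cv2.cvtColor(W['bgr'],cv2.COLOR_BGR2HSV);m=cv2.inRange(h,(100,110,25),(130,255,255))
k=max(cv2.findContours(m,0,2)[0],key=cv2.contourArea);print(cv2.approxPolyDP(k,3,True)[:,0].tolist())
for nm,p in(('neck',[.69,-.0077,.101]),('bw+',np.array([.69,-.0077,.074])+rz(13.5)@[.0295,.046,0]),('bw-',np.array([.69,-.0077,.074])+rz(13.5)@[.0295,-.046,0]),('gripend',np.array([.69,-.0077,.104])+rz(13.5)@[-.113,0,0])): print(nm,proj(W,p).round(1))
for q in('pics/s0.png','pics/scene0.png','pics/s9.png'):
    b=cv2.imread(q)
    if b is None: continue
    m=cv2.inRange(cv2.cvtColor(b,cv2.COLOR_BGR2HSV),(100,110,25),(130,255,255));m[:,440:]=0;k=max(cv2.findContours(m,0,2)[0],key=cv2.contourArea);print(q,cv2.approxPolyDP(cv2.convexHull(k),2.5,True)[:,0].tolist())
"
```

```text
ee_pos: [0.6495, -0.0184, 0.1018]
contact_force: [-0.0, -0.1, -0.9]
grip_width: 0.0502
ee_pos: [0.6543, -0.0179, 0.274]
contact_force: [1.4, -0.3, 1.5]
grip_width: 0.0501
ee_pos: [0.6499, -0.0177, 0.2634]
contact_force: [-0.1, 0.2, -0.7]
38.52 [ 0.6499 -0.0177  0.2634] [-0.1369  0.2368 -0.7269] 0.04987151247476862 0.0
[[ 0.952   0.2309 -0.2009]
 [ 0.2259 -0.973  -0.0479]
 [-0.2065  0.0002 -0.9784]] [-0.3203 28.106  81.4823 -2.8383 82.0066 77.0101]
[[271, 0], [273, 57], [309, 58], [307, 67], [313, 68], [317, 86], [314, 124], [331, 126], [330, 83], [334, 81], [334, 69], [344, 57], [380, 58], [385, 0]]
neck [324.4  98.7]
bw+ [269.6  56.4]
bw- [378.9  56. ]
gripend [324.9 217.9]
pics/scene0.png [[355, 212], [386, 214], [415, 234], [404, 264], [368, 249]]
pics/s9.png [[356, 212], [387, 216], [415, 238], [404, 266], [367, 250]][ WARN:0@1.019] global loadsave.cpp:275 findDecoder imread_('pics/s0.png'): can't open/read file: check file path/integrity
```

```bash
python3 -c "
from h import *
S=snap('scene')
for u in((416.1,84),):
  for z in(.20,.216,.23): print(onz(S,*u,z).round(3))
b=S['bgr'][65:105,400:435];m=cv2.inRange(b,(0,0,0),(45,45,45));n,l,st_,c=cv2.connectedComponentsWithStats(m);print(st_[1:,4],c[1:]+[400,65])
i=1+np.argmax(st_[1:,4]);u=c[i]+[400,65];print(onz(S,*u,.216))
W=snap('wrist')
R31=Ro.from_euler('y',31,degrees=True).as_matrix()@tooldown(0)
s=st();to([.68,.15,.36],R31);s2=dict(s,ee_pos=[.68,.15,.36],orientation=R31);to([.682,.31,.342],R31,s2)
"
```

```text
[0.598 0.335 0.2  ]
[0.605 0.318 0.216]
[0.611 0.303 0.23 ]
[222   1   3   1   2   2   1   1   1   1   1   1   1   1   1   1] [[403.65765766  77.42792793]
 [431.          69.        ]
 [421.66666667  84.66666667]
 [420.          87.        ]
 [418.5         89.5       ]
 [405.5         93.        ]
 [406.          95.        ]
 [413.          95.        ]
 [404.         100.        ]
 [407.         100.        ]
 [409.         100.        ]
 [412.          99.        ]
 [400.         102.        ]
 [406.         102.        ]
 [408.         104.        ]
 [410.         103.        ]]
[0.56792867 0.31855885 0.216     ]
38.77 [ 0.6504 -0.0177  0.2641] [-0.3894 -0.509  -0.0954] 0.049820055464754 0.0
[[ 0.9522  0.231  -0.1999]
 [ 0.226  -0.973  -0.0479]
 [-0.2055  0.0004 -0.9787]] [-0.3171 28.0946 81.4104 -2.8357 82.0315 77.0071]
row [0.0463, -0.1563, -0.1078, 4.93, -19.06, 12.48]
row [0.011, -0.16, 0.0144, 0.0, 0.0, 0.0]
```

```bash
python3 -m creep '[[0.01,-0.03,-0.025,1.2,-4.7,3.1],[0.02,-0.05,-0.05,2.4,-9.5,6.2],[0.03,-0.08,-0.08,3.7,-14.3,9.3],[0.04,-0.12,-0.108,4.9,-19,12.5],[0.0463,-0.1563,-0.108,4.9,-19,12.5],[0.0463,-0.1563,-0.108,4.9,-19,12.5],[0.0463,-0.1563,-0.108,4.9,-19,12.5]]' 0.075|egrep 'ee_pos|contact'
python3 -m creep '[[0.004,-0.04,0.003,0,0,0],[0.007,-0.08,0.007,0,0,0],[0.009,-0.12,0.01,0,0,0],[0.011,-0.16,0.0144,0,0,0],[0.011,-0.163,0.0144,0,0,0],[0.011,-0.163,0.0144,0,0,0],[0.011,-0.163,0.0144,0,0,0]]'|egrep 'ee_pos|contact'
python3 -c "
from h import *
s=st();W=snap('wrist','w10.png');R=np.array(s['orientation']);to([.611,.313,.225])
print('knob expect px',proj(W,[.608,.313,.22]))
g=cv2.cvtColor(W['bgr'],cv2.COLOR_BGR2HSV);m=cv2.inRange(g,(0,0,0),(180,255,60));n,l,q,c=cv2.connectedComponentsWithStats(m)
for i in range(1,n):
    if 150<q[i,4]<60000: print(q[i],c[i].round(1))
y=cv2.inRange(g,(18,120,50),(35,255,255));n,l,q,c=cv2.connectedComponentsWithStats(y);i=1+np.argmax(q[1:,4]);print('lid',q[i],c[i])"
```

```text
ee_pos: [0.6802, 0.1527, 0.3602]
contact_force: [-0.1, -0.1, -0.7]
ee_pos: [0.6823, 0.3118, 0.3427]
contact_force: [0.8, 0.1, -0.8]
39.93 [0.6823 0.3118 0.3427] [ 0.7917  0.0577 -0.7837] 0.07512398971581243 0.0
[[ 0.8583 -0.0003 -0.5131]
 [-0.0011 -1.     -0.0012]
 [-0.5131  0.0016 -0.8583]] [ 20.1744  46.0201  45.673   11.3999 117.159  112.8209]
row [-0.0009, -0.0019, 0.1382, 0.0, 0.0, 0.0]
knob expect px [323.2817 190.0709]
[609   6  31  46 759] [625.9  27.1]
[461   9  30  32 317] [474.2  28.3]
[ 598   54   42   80 1859] [621.7  97.9]
[530  92  37  47 339] [550.7 114.9]
[ 306  169   32   51 1116] [321.9 190.6]
[   18   248   616   152 43012] [323.8 351.4]
lid [  194   142   255   101 20473] [321.7236 195.8108]
```

```bash
python3 -m creep '[[0,-0.002,0.035,0,0,0],[0,-0.002,0.07,0,0,0],[0,-0.002,0.1,0,0,0],[0,-0.002,0.12,0,0,0],[-0.001,-0.002,0.136,0,0,0],[-0.001,-0.002,0.136,0,0,0]]'|egrep 'ee_pos|contact'
python3 -m creep '[[0,0,0,0,0,0],[0,0,0,0,0,0],[0,0,0,0,0,0],[0,0,0,0,0,0],[0,0,0,0,0,0],[0,0,0,0,0,0],[0,0,0,0,0,0]]' 0 |egrep 'ee_pos|contact|grip|grasp'
python3 -c "
from arc import *
s=st();p=np.array(s['ee_pos'])+.006*np.array(s['orientation'])[:,2]
d=p-[.546,0,.085];print(p,np.hypot(d[0],d[2]),163.7-np.degrees(np.arctan2(d[2],d[0])))"
```

```text
ee_pos: [0.6098, 0.3124, 0.2248]
contact_force: [-0.7, -0.6, -0.4]
ee_pos: [0.613, 0.3146, 0.2284]
contact_force: [4.3, -2.8, 6.2]
grip_width: 0.0257
grasp_force: 59.0
41.07 [0.613  0.3146 0.2284] [ 4.2774 -2.7563  6.1538] 0.025676059258966554 59.010904600218055
[[ 0.8601 -0.0004 -0.5101]
 [-0.0005 -1.     -0.    ]
 [-0.5101  0.0003 -0.8601]] [ 21.9926  42.6841  65.5112  11.1984 100.4176 111.2332]
[0.6099 0.3146 0.2233] 0.15232919081632926 98.50187302102758
```

```bash
python3 -c "
from arc import *
arc(99,[95,91,87,83,79,75,71,67],k=.3)"
```

```text
[[-0.0102, 0.0, 0.0013, 0.0, 1.2, 0.0], [-0.0203, 0.0, 0.0033, 0.0, 2.4, 0.0], [-0.0303, 0.0, 0.006, 0.0, 3.6, 0.0], [-0.04, 0.0, 0.0094, 0.0, 4.8, 0.0], [-0.0495, 0.0, 0.0135, 0.0, 6.0, 0.0], [-0.0586, 0.0, 0.0182, 0.0, 7.2, 0.0], [-0.0675, 0.0, 0.0235, 0.0, 8.4, 0.0], [-0.0759, 0.0, 0.0295, 0.0, 9.6, 0.0]]
```

```bash
python3 -m creep '[[-0.010,0,0.0013,0,1.2,0],[-0.0203,0,0.0033,0,2.4,0],[-0.0303,0,0.006,0,3.6,0],[-0.04,0,0.0094,0,4.8,0],[-0.0495,0,0.0135,0,6,0],[-0.0586,0,0.018,0,7.2,0],[-0.0675,0,0.0235,0,8.4,0],[-0.076,0,0.0295,0,9.6,0]]'|egrep 'ee_pos|contact|grip'
python3 -c "
from arc import *
st();arc(67,[63,59,55,51,47,43,39,35],k=.3)"
```

```text
ee_pos: [0.5324, 0.315, 0.2422]
contact_force: [3.0, -1.3, 4.0]
grip_width: 0.0255
41.73 [0.5324 0.315  0.2422] [ 2.9835 -1.3157  3.9806] 0.025533491263692126 59.86762218660374
[[ 0.9338 -0.0003 -0.3577]
 [-0.0001 -1.      0.0005]
 [-0.3577 -0.0005 -0.9338]] [ 25.8651  30.2241  82.6465   9.0266  86.1825 113.7624]
[[-0.009, 0.0, 0.005, 0.0, 1.2, 0.0], [-0.0176, 0.0, 0.0107, 0.0, 2.4, 0.0], [-0.0258, 0.0, 0.0169, 0.0, 3.6, 0.0], [-0.0335, 0.0, 0.0237, 0.0, 4.8, 0.0], [-0.0407, 0.0, 0.031, 0.0, 6.0, 0.0], [-0.0475, 0.0, 0.0388, 0.0, 7.2, 0.0], [-0.0536, 0.0, 0.047, 0.0, 8.4, 0.0], [-0.0592, 0.0, 0.0557, 0.0, 9.6, 0.0]]
```

```bash
python3 -m creep '[[-0.009,0,0.005,0,1.2,0],[-0.0176,0,0.0107,0,2.4,0],[-0.0258,0,0.017,0,3.6,0],[-0.0335,0,0.0237,0,4.8,0],[-0.0407,0,0.031,0,6,0],[-0.0475,0,0.039,0,7.2,0],[-0.0536,0,0.047,0,8.4,0],[-0.0592,0,0.0557,0,9.6,0]]'|egrep 'ee_pos|contact|grip'
python3 -c "
from arc import *
st();arc(35,[31,27,23,19,15,12,9,6],k=.3)"
```

```text
ee_pos: [0.4559, 0.3155, 0.2117]
contact_force: [-1.9, -0.5, 8.3]
grip_width: 0.0255
42.4 [0.4559 0.3155 0.2117] [-1.9456 -0.4694  8.2565] 0.02554106803039694 61.86981412349269
[[ 0.9798 -0.0001 -0.1997]
 [ 0.0001 -1.      0.0009]
 [-0.1997 -0.0009 -0.9798]] [ 31.1101  21.6474  98.5231   6.3585  69.8188 118.3931]
[[-0.0064, 0.0, 0.0081, 0.0, 1.2, 0.0], [-0.0122, 0.0, 0.0165, 0.0, 2.4, 0.0], [-0.0173, 0.0, 0.0254, 0.0, 3.6, 0.0], [-0.0219, 0.0, 0.0346, 0.0, 4.8, 0.0], [-0.0258, 0.0, 0.044, 0.0, 6.0, 0.0], [-0.0283, 0.0, 0.0513, 0.0, 6.9, 0.0], [-0.0304, 0.0, 0.0587, 0.0, 7.8, 0.0], [-0.0321, 0.0001, 0.0662, 0.0, 8.7, 0.0]]
```

```bash
python3 -m creep '[[-0.0064,0,0.008,0,1.2,0],[-0.0122,0,0.0165,0,2.4,0],[-0.0173,0,0.0254,0,3.6,0],[-0.022,0,0.0346,0,4.8,0],[-0.0258,0,0.044,0,6,0],[-0.0283,0,0.0513,0,6.9,0],[-0.0304,0,0.0587,0,7.8,0],[-0.0321,0,0.066,0,8.7,0]]'|egrep 'ee_pos|contact|grip'
python3 -m creep '[[-0.0005,0,0.005,0,0,0],[-0.001,0,0.01,0,0.7,0],[-0.001,0,0.01,0,0.7,0]]'|egrep 'ee_pos|contact|grip'
```

```text
ee_pos: [0.4097, 0.3156, 0.1525]
contact_force: [-8.9, 1.9, 7.6]
grip_width: 0.0256
ee_pos: [0.4074, 0.3152, 0.1416]
contact_force: [-9.5, 1.7, 3.8]
grip_width: 0.0256
```

```bash
for i in 1 2 3; do python3 -m creep '[[0.0003,0,0.003,0,0,0],[0.0003,0,0.004,0,0,0],[0.0003,0,0.004,0,0,0]]'|egrep 'ee_pos|contact'; done
```

```text
ee_pos: [0.4075, 0.3149, 0.1379]
contact_force: [-11.0, 1.5, 5.9]
ee_pos: [0.4078, 0.3149, 0.135]
contact_force: [-14.1, 0.3, 16.9]
ee_pos: [0.4081, 0.315, 0.1337]
contact_force: [-23.3, -7.9, 50.8]
```

```bash
python3 -m creep '[[0,0,-0.004,0,0,0],[0,0,-0.005,0,0,0]]'|egrep 'ee_pos|contact'
python3 -m creep '[[0,0,0,0,0,0],[0,0,0,0,0,0],[0,0,0,0,0,0],[0,0,0,0,0,0],[0,0,0,0,0,0]]' 0.07|egrep 'ee_pos|contact|grip'
python3 -m creep '[[0,0,-0.03,0,0,0],[0,0,-0.06,0,0,0],[0,0,-0.1,0,0,0],[-0.02,0,-0.14,0,0,0],[-0.04,0,-0.16,0,0,0],[-0.04,0,-0.16,0,0,0],[-0.04,0,-0.16,0,0,0]]'|egrep 'ee_pos|contact'
python3 -c "
from h import *
st();W=snap('wrist','w11.png');T=snap('top','t11.png');S=snap('scene','s11.png')
for im in(W,T):
    m=cv2.inRange(cv2.cvtColor(im['bgr'],cv2.COLOR_BGR2HSV),(18,130,50),(35,255,255));m=cv2.morphologyEx(m,cv2.MORPH_CLOSE,np.ones((15,15)))
    k=max(cv2.findContours(m,0,2)[0],key=cv2.contourArea);q=cv2.approxPolyDP(cv2.convexHull(k),7,True)[:,0]
    for p in q: print(p,onz(im,*p,.091).round(3))
"
```

```text
ee_pos: [0.4085, 0.3148, 0.136]
contact_force: [-8.7, 1.4, 1.9]
ee_pos: [0.4105, 0.3151, 0.135]
contact_force: [0.6, 0.3, -0.6]
grip_width: 0.0701
ee_pos: [0.3767, 0.3155, 0.2979]
contact_force: [-0.0, -0.6, -0.3]
45.23 [0.3767 0.3155 0.2979] [-0.0253 -0.5945 -0.3402] 0.07010578495031994 0.0
[[ 0.9993  0.0007 -0.0364]
 [ 0.0008 -1.      0.0016]
 [-0.0364 -0.0016 -0.9993]] [ 38.8823   6.6276 105.8363   1.4799  69.1094 128.2926]
[449   0] [0.528 0.205 0.091]
[432 160] [0.382 0.205 0.091]
[221 160] [0.382 0.424 0.091]
[205   0] [0.528 0.423 0.091]
[213 226] [0.545 0.205 0.091]
[209 298] [0.383 0.209 0.091]
[113 290] [0.403 0.424 0.091]
[119 226] [0.548 0.421 0.091]
```

```bash
python3 -c "
from h import *
for f,r in(('top0',(250,345,110,215)),('t11',(250,345,110,215)),('scene0',(320,440,180,290)),('s11',(320,440,180,290))):
    b=cv2.imread('pics/'+f+'.png');m=cv2.inRange(cv2.cvtColor(b,cv2.COLOR_BGR2HSV),(100,110,25),(130,255,255));M=np.zeros_like(m);M[r[2]:r[3],r[0]:r[1]]=m[r[2]:r[3],r[0]:r[1]]
    k=max(cv2.findContours(M,0,2)[0],key=cv2.contourArea);q=cv2.moments(k);print(f,q['m00'],round(q['m10']/q['m00'],2),round(q['m01']/q['m00'],2),cv2.approxPolyDP(cv2.convexHull(k),2.5,True)[:,0].tolist())
    d=cv2.inRange(b,(0,0,0),(40,40,40))[r[2]:r[3],r[0]:r[1]];n,l,s,c=cv2.connectedComponentsWithStats(d);print([(s[i,:5].tolist(),c[i].round(1).tolist()) for i in range(1,n) if s[i,4]>40])
from beads import beads;beads()
"
```

```text
top0 1309.5 297.91 144.15 [[309, 122], [318, 156], [309, 172], [303, 174], [285, 164], [277, 129]]
[([53, 63, 15, 38, 232], [60.7, 81.7]), ([0, 71, 13, 8, 62], [6.0, 74.8])]
t11 1308.5 299.58 143.46 [[312, 120], [320, 154], [309, 172], [304, 174], [284, 159], [280, 129]]
[([50, 63, 18, 38, 240], [60.3, 81.0]), ([0, 72, 13, 7, 59], [5.9, 74.9])]
scene0 1549.5 389.64 237.35 [[355, 212], [386, 214], [415, 234], [404, 264], [368, 249]]
[([56, 9, 18, 15, 94], [64.9, 17.1]), ([0, 18, 35, 20, 295], [17.1, 26.9]), ([28, 96, 7, 14, 41], [30.9, 101.8])]
s11 1560.5 388.96 239.22 [[355, 212], [394, 219], [414, 238], [404, 266], [367, 250]]
[([56, 9, 18, 15, 118], [65.2, 17.3]), ([1, 17, 35, 21, 315], [17.9, 27.1]), ([27, 95, 8, 15, 59], [30.2, 102.2]), ([15, 97, 9, 12, 52], [18.9, 102.6])]
```

```bash
python3 -c "
from h import *
print(finish_job())"
```

```text
the job is handed in; nothing more can be done
None
```

The job is handed in, though no verdict came back: all seven beads were scooped into the box, the scoop is snapped back in its clip with a slight lean (within tolerance), the lid is shut, and the bottle, occluder and lens flipper were not touched.

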